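Clip a separator sheet into an electronics module and stack the upper board

TASK

Clip the yellow insulating sheet onto the open module: tuck one end under the two steel lips, push gently against the orange spring bumper until the other end can drop inside the end stop, and let go so it lies flat and captive. Then stack the upper green circuit board flat on the sheet, between the lips and the end stop with its white connector next to the end stop, and let go. Do not press hard on the module, and leave everything else on the bench where it is.

Things in the scene. Friction and masses are not known exactly. Their poses are not given: they have to be found in the camera images.
- module: Open electronics module, fixed. Aluminium base 250 x 130 x 10 mm; origin: centre of its underside, z up, x from the steel bracket (-x end, nearer the robot) to the aluminium end stop. On it a deck carries lower green board (46 mm wide), bracket and end stop, set anew each time: top of the lower board at z = 50 to 68 mm, not reported: feel for it. Sides open for x -66 to +58. Press under 40 N.
- lip_edge (a point): On the module at x = -66, y = 0, on top of the base (z = 10): directly below the free edge of the two steel lips. Their underside is 10 mm, their top 22 mm above the lower board's top; they span |y| 13.5 to 35.5 mm, open between, and reach back to x = -106. Steel cheeks close the sides, inner faces y = +-34; between them the orange bumper.
- end_stop (a point): On the module at x = +80, y = 0, z = 10: below the inner face of the end stop, a wall 12 mm thick with two ears (inner faces y = +-33, x +58 to +80), tops 12 mm above the lower board's top. The bumper's free face is at x = -77 (1.5 to 9.5 mm above the lower board); it yields to x = -85, 2 N to start, 7 N at the end, and springs back.
- sheet: Rigid yellow insulating separator sheet 160 x 60 x 5 mm, 0.06 to 0.13 kg. Origin: centre of its underside; x along its length, y across, z up. Ends alike. Starts flat on a stand; finger tips may reach 20 mm below it. Seated: flat on the lower board, module x -80 to +80, y 0, held to the end stop by the bumper. Bracket end goes in first, other end raised 9 degrees; push to x = -83, lower.
- board: Upper green circuit board 140 x 60 x 5 mm, 0.18 kg, with a finned heat sink 50 (x) x 30 (y) x 25 mm tall on its middle (to z = 30 mm) to grip by. Origin: centre of the underside; x towards the white connector. Starts on the other stand. Finished: on the sheet, centre at module x = +7, y = 0, x along the module's x, 3 mm to spare to lips and end stop.
- connector (a point): Top centre of the white connector block (12 x 48 x 12 mm) on the upper board, 58 mm from the board's centre along its +x and 17 mm above its underside.
- stand_a: Parts stand: grey base 130 x 80 x 6 mm with a black rubber riser 110 x 40 mm, top at z = 32 mm; fixed. Origin centre of the underside. Carries the sheet.
- stand_b: Second parts stand, the same. Carries the upper board. The two stands may change sides.
- screwdriver: Screwdriver lying on the mat; origin under its middle. To be left alone.
- screw_jar: Jar of screws, 56 mm across, 70 mm tall; origin centre of the underside. To be left alone.
- tape_roll: Yellow tape roll, 90 mm across, 20 mm tall; origin centre of the underside. To be left alone.
- meter: Orange hand multimeter lying flat, 150 x 75 x 35 mm; origin centre of the underside. To be left alone.
- spare_heatsink: Dark spare heat sink 50 x 50 x 28 mm; origin centre of the underside. To be left alone.
Not all that is in view belongs to the job. What is shaped like the board but purple or red is not meant.

How it is judged:
By the outcome, as a careful person would: the job done as asked, in the order asked, and still so for the second after the job is handed in, with the robot touching nothing.
It also fails if it takes over 64 s, if anything falls off the work surface, if the arm or the gripper's body presses on something with over 40 N, if the wrist force passes 120 N, or if a joint passes its speed limit or range.

ROBOT

A 7-joint arm with a two-finger parallel gripper is mounted at the origin on the work surface. World frame = base frame: x ahead of the robot, y to its left, z up, the work surface at z = 0. Lengths are in m, angles in rad, forces in N, time in s.
With the tool pointing down it reaches from about 0.35 to 0.9 m from the base axis. Payload 8.1 kg.
Tool frame: the origin (TCP) lies between the finger pads; the fingertips stand nose_length ahead of it and the grasp point (between the pads) lies 2 mm behind it (nose_length is the distance from the TCP to the fingertips, in m); z points along the fingers, y is the line along which they close (so a half turn about z gives the same grasp; the last joint's range is limited). The gripper opens to 92 mm and grips with 3 to 60 N. Pads are 19 mm wide; open, the fingers measure 130 mm over their backs; the gripper's body (75 mm by 190 mm) begins 47 mm behind the grasp point.
Start: joints at [-1.374, 0.434, 0.025, 1.573, -0.012, 1.134, -0.075], TCP at [0.185, 0.597, 0.244] pointing down, gripper open.
Joint ranges: [-2.62, 2.62], [-0.44, 2.09], [-1.27, 1.32], [0.08, 2.57], [-1.32, 4.46], [0.12, 2], [-2.74, 2.74]. Speed limits (rad/s): [2.22, 2.22, 3.01, 3.01, 3.14, 3.14, 3.14].

INTERFACE

Orientations are given as [roll, pitch, yaw] about the fixed x, y, z axes, in that order (R = Rz(yaw) Ry(pitch) Rx(roll)).
In Python, from rig import * gives the robot as it stands.
- The arm moves only by the tool arm_command, never from a script. Its argument "rows" is a list of rows, each an object of numbers: "hand": the opening, from 0 (shut) to 1 (fully open); "x", "y", "z": the shift along the world's x, y, z in units of 0.25 m (1.0 is 0.25 m); "spin": the turn about the world's z in units of pi rad (1.0 is pi rad). In form: [{"hand": .., "x": .., "y": .., "z": .., "spin": ..}, ...]. A call has 1 to 5 rows; each row is the pose to reach, as a shift and turn from the pose commanded when the call began, turning the shorter way round; what a row does not reach only later rows make up. A row lasts 1/12 s, in which the tool goes at most 41.7 mm and 7.16 degrees, less where a joint would pass 70% of its speed; a pose out of reach is approached as far as the arm can. A call with a number of a shift or a turn outside -1 to 1 is refused whole. A call with a gripper value outside its range is refused whole. The fingers move at their own pace and stop on an object; the grip force is fixed at half the most. Time passes only in rows, so rows that repeat a pose let the fingers close. It gives the time, the measured TCP pose, the force, the opening and the grip force at its end, in the units of the state.
- sense(): the state, without advancing time (a new reading comes with each control period).
- camera(name): name is "scene" or "top"; returns the picture (480x640x3 uint8, blue, green, red); there is no depth.
- camera_params(name): a dict with "K" (3x3 intrinsics, pixels), "D" ([k1, k2, p1, p2, k3] as OpenCV has them; the pictures are not rectified), "rvec" (rotation vector, rad) and "tvec" (3), from world to camera coordinates, as OpenCV has them. Camera axes: x right, y down, z forward; pixel columns grow to the right and rows downward; lengths in m; the calibration is good to about 2 mm. A picture is of the moment at which its call begins. camera_params takes no time and is no camera call.
- job_done(): hands the job in; it is judged then, once.
The state is a dict: "clock": time; "joint_pos": joint angles; "qd": joint speeds; "joint_torque": joint torques, N m; "tool_pos": TCP position; "tcp_rot": TCP orientation; "force": force on the tool from outside, world axes, zero at the start; "wrist_torque": the same for the moment, N m; "grip_width": finger opening in m; "gripper_force": force on a finger pad.
Only numpy, scipy, OpenCV 4.12 (cv2) and the standard library are available. Lean on these libraries where they do the work, as an engineer would, in place of code of your own. Each camera call takes 0.05 s, during which the arm holds its last target. There are 200 camera calls.

## Working session

There is one attempt and no reset: what is moved stays moved. The work goes in short steps, Python scripts to look and compute and a tool call to move; the robot and the scene stay as the last step left them, time stands still between calls to the robot, and variables do not carry over. Pictures are saved under pics/ and viewed, at most 10 in all, crops included, and the job is handed in when it is done.

Besides the shell and the picture viewer there is one more tool, called after "Request:" as name(argument=value, ...) on one line, values as JSON. arm_command: Moves the arm, as the interface text tells. Its arguments: {"type":"object","properties":{"rows":{"type":"array"}},"required":["rows"]}

```bash
mkdir -p pics; ls
python3 - <<'E'
from rig import *
import cv2,numpy as np
for n in("scene","top"):
    im=camera(n); cv2.imwrite(f"pics/{n}0.png",im)
    p=camera_params(n); R=cv2.Rodrigues(np.array(p["rvec"],float))[0]; print(n,p["K"],p["D"],-R.T@np.array(p["tvec"]).ravel(),R.tolist())
print(sense())
E
```

```text
pics
scene [[542.62305075   0.         308.77941114]
 [  0.         542.62305075 243.8909975 ]
 [  0.           0.           1.        ]] [-0.07354438  0.          0.          0.          0.        ] [1.23895661 0.12214479 1.10313305] [[-0.005338369248373165, 0.9999147167195458, 0.011918938771467269], [0.8142141765367653, 0.011265947876773263, -0.5804552981453391], [-0.5805400731563022, 0.006605884203328194, -0.8142048794704976]]
top [[553.35937025   0.         319.93038096]
 [  0.         553.35937025 241.03444827]
 [  0.           0.           1.        ]] [-0.15198751  0.          0.          0.          0.        ] [0.30516907 0.13219686 1.63872938] [[-0.02951671149562196, -0.9995430686127389, 0.006512889582441381], [-0.9940641383661848, 0.028671078713309872, -0.10494978827853355], [0.10471510185631344, -0.009572002593187738, -0.9944561952190645]]
{'clock': 0.1, 'joint_pos': array([-1.37358817,  0.43512127,  0.02494565,  1.57402799, -0.01162583,
        1.13399335, -0.07508139]), 'qd': array([-0.00166312, -0.00115855,  0.00185142, -0.00142672, -0.00045188,
       -0.00024707,  0.00080137]), 'joint_torque': array([ 4.77445385e-03, -6.69131327e+01,  9.88987349e-01, -3.15151083e+01,
       -6.04790146e-02,  3.74234864e-02,  3.18639263e-05]), 'tool_pos': array([0.18448002, 0.59668628, 0.24303454]), 'tcp_rot': array([-3.14019051e+00,  9.23370843e-05,  2.84174793e+00]), 'force': array([-0.96024984,  0.12144805, -0.56360947]), 'wrist_torque': array([0.03183814, 0.00468462, 0.02003178]), 'gripper_force': 0.0, 'grip_width': 0.09208668218974662}
```

View pics/scene0.png

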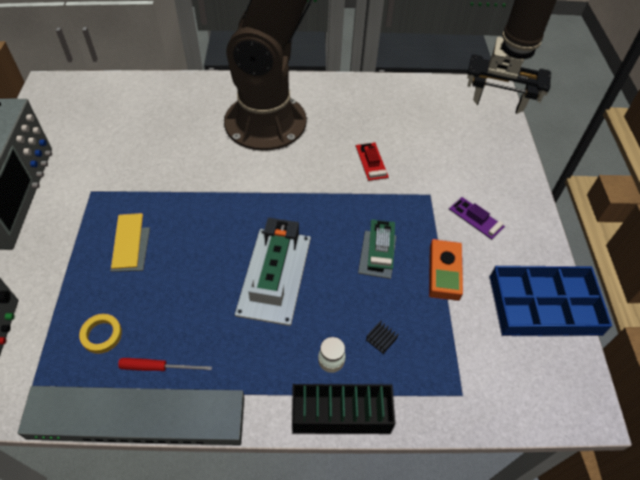

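View pics/top0.png

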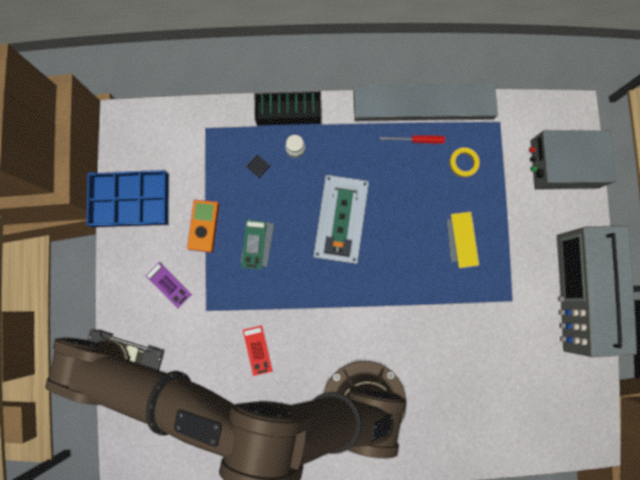

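The scene view shows the sheet at (127,241), the module centred at (273,275), the board at (381,243) with its white connector on the far side from the robot, and the meter at (447,270). In the top view the same parts are at (465,240), (342,218) and (257,245). The jar, tape, screwdriver and spare heat sink are all clear of these.

```bash
cat > h.py <<'E'
from rig import *
import cv2,numpy as np
P={n:camera_params(n) for n in("scene","top")}
def ray(n,uv,z):
    p=P[n];R=cv2.Rodrigues(np.array(p["rvec"],float))[0];t=np.array(p["tvec"],float).ravel()
    q=cv2.undistortPoints(np.array(uv,float).reshape(-1,1,2),np.array(p["K"]),np.array(p["D"])).reshape(-1,2)
    d=np.c_[q,np.ones(len(q))]@R; c=-R.T@t
    return (c+d*((z-c[2])/d[:,2])[:,None])[:,:2]
def proj(n,X):
    p=P[n];return cv2.projectPoints(np.array(X,float).reshape(-1,1,3),np.array(p["rvec"],float),np.array(p["tvec"],float),np.array(p["K"]),np.array(p["D"]))[0].reshape(-1,2)
def region(n,im,box,lo,hi,z,S=4):
    x0,y0,x1,y1=box; c=cv2.resize(im[y0:y1,x0:x1],None,fx=S,fy=S,interpolation=cv2.INTER_CUBIC)
    m=cv2.inRange(cv2.cvtColor(c,cv2.COLOR_BGR2HSV),lo,hi)
    cs,_=cv2.findContours(m,cv2.RETR_EXTERNAL,cv2.CHAIN_APPROX_NONE); k=max(cs,key=cv2.contourArea)
    uv=(k.reshape(-1,2)+.5)/S-.5+[x0,y0]; w=ray(n,uv,z)
    r=cv2.minAreaRect((w*1000).astype(np.float32)); b=cv2.boxPoints(r)
    e=[b[1]-b[0],b[2]-b[1]]; L=e[int(np.linalg.norm(e[1])>np.linalg.norm(e[0]))]; L=L if L[0]>0 else -L
    return np.round(r[0],1),np.round(sorted(r[1]),1),round(float(np.degrees(np.arctan2(L[1],L[0]))),2)
E
python3 - <<'E'
from h import *
I={n:cv2.imread(f"pics/{n}0.png") for n in P}
Y=((20,120,80),(35,255,255)); G=((0,0,120),(180,75,255)); GR=((45,70,30),(90,255,255)); W=((0,0,150),(180,60,255))
for n,bs in dict(scene=((100,200,165,285),(225,215,320,335),(358,210,405,285)),top=((440,200,490,280),(305,165,380,275),(230,210,280,280))).items():
    print(n,"sheet",region(n,I[n],bs[0],*Y,.037))
    print("  plate",region(n,I[n],bs[1],*G,.010))
    print("  board",region(n,I[n],bs[2],*GR,.037)); print("  lower brd z.06",region(n,I[n],bs[1],*GR,.060)); print("  conn",region(n,I[n],bs[2],*W,.049))
    i=I[n]
a=[cv2.resize(I["scene"][205:335,225:320],None,fx=4,fy=4,interpolation=3)[:520,:380],cv2.resize(I["top"][165:275,305:380],None,fx=4,fy=4,interpolation=3)]
H=np.zeros((520,700,3),np.uint8);H[:520,:380]=a[0];H[:440,390:690]=a[1];cv2.imwrite("pics/c1.png",H)
E
```

```text
scene sheet (array([ 472.3, -311.7]), array([ 61.8, 162.7]), 5.72)
  plate (array([546.4,  48.6]), array([132.1, 252. ]), -10.11)
  board (array([475.5, 306.7]), array([ 60.1, 143.8]), -6.88)
  lower brd z.06 (array([546. ,  50.2]), array([ 44. , 147.5]), -10.11)
  conn (array([530.4, 299.8]), array([13.2, 47.7]), 82.85)
top sheet (array([ 466.7, -309.3]), array([ 61.8, 159.5]), 5.27)
  plate (array([542.5,  52.2]), array([135.5, 255.4]), -10.19)
  board (array([470.2, 310.7]), array([ 60.9, 138.4]), -6.58)
  lower brd z.06 (array([546. ,  51.9]), array([ 42. , 149.4]), -10.3)
  conn (array([527.4, 303.8]), array([15.3, 50.7]), 82.55)
```

View pics/c1.png

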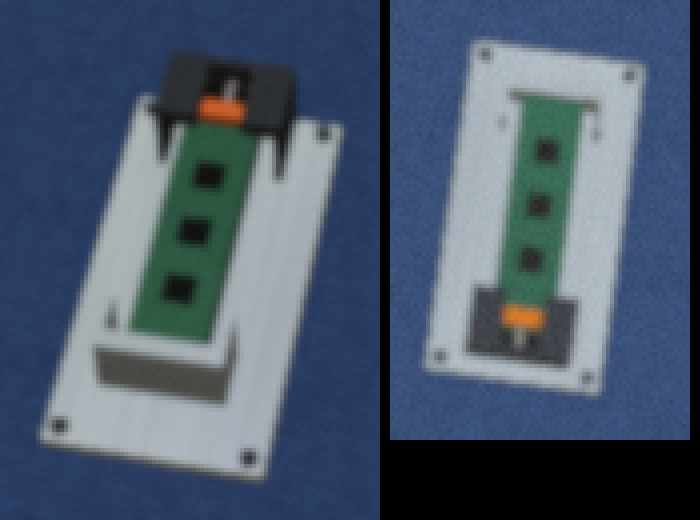

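The averaged positions are sheet (0.4695, -0.3105, 5.5°), module (0.5445, 0.0504, -10.15°) and board (0.473, 0.3087, -6.75°). The measured sizes match the given ones. The two cameras disagree by about 4 mm. I'll move to the sheet first and refine with relative views later.

Request:
arm_command(rows=[{"x":0.25,"y":-0.72,"z":0,"spin":0.06,"hand":1},{"x":0.25,"y":-0.72,"z":0,"spin":0.06,"hand":1},{"x":0.25,"y":-0.72,"z":0,"spin":0.06,"hand":1},{"x":0.25,"y":-0.72,"z":0,"spin":0.06,"hand":1},{"x":0.25,"y":-0.72,"z":0,"spin":0.06,"hand":1}])

```text
clock: 0.52
tool_pos: [0.2486, 0.4124, 0.2433]
tcp_rot: [-3.139, 0.0, 3.027]
force: [1.2, -0.0, -0.1]
grip_width: 0.0917
gripper_force: 0.0
```

Request:
arm_command(rows=[{"x":0.25,"y":-0.72,"z":0,"spin":0.06,"hand":1},{"x":0.25,"y":-0.72,"z":0,"spin":0.06,"hand":1},{"x":0.25,"y":-0.72,"z":0,"spin":0.06,"hand":1},{"x":0.25,"y":-0.72,"z":0,"spin":0.06,"hand":1},{"x":0.25,"y":-0.72,"z":0,"spin":0.06,"hand":1}])

```text
clock: 0.93
tool_pos: [0.3102, 0.2328, 0.2435]
tcp_rot: [-3.14, -0.001, -3.068]
force: [-0.6, 0.6, -0.1]
grip_width: 0.0917
gripper_force: 0.0
```

Request:
arm_command(rows=[{"x":0.25,"y":-0.72,"z":0,"spin":0,"hand":1},{"x":0.25,"y":-0.72,"z":0,"spin":0,"hand":1},{"x":0.25,"y":-0.72,"z":0,"spin":0,"hand":1},{"x":0.25,"y":-0.72,"z":0,"spin":0,"hand":1},{"x":0.25,"y":-0.72,"z":0,"spin":0,"hand":1}])

```text
clock: 1.35
tool_pos: [0.3725, 0.053, 0.2438]
tcp_rot: [-3.141, 0.0, -3.068]
force: [0.5, 1.1, -1.0]
grip_width: 0.0921
gripper_force: 0.0
```

Request:
arm_command(rows=[{"x":0.25,"y":-0.72,"z":0,"spin":0,"hand":1},{"x":0.25,"y":-0.72,"z":0,"spin":0,"hand":1},{"x":0.25,"y":-0.72,"z":0,"spin":0,"hand":1},{"x":0.25,"y":-0.72,"z":0,"spin":0,"hand":1},{"x":0.25,"y":-0.72,"z":0,"spin":0,"hand":1}])

```text
clock: 1.77
tool_pos: [0.4351, -0.1273, 0.244]
tcp_rot: [-3.14, 0.001, -3.067]
force: [0.1, 0.6, -0.5]
grip_width: 0.0922
gripper_force: 0.0
```

Request:
arm_command(rows=[{"x":0.237,"y":-0.723,"z":0,"spin":0.007,"hand":1},{"x":0.237,"y":-0.723,"z":0,"spin":0.007,"hand":1},{"x":0.237,"y":-0.723,"z":0,"spin":0.007,"hand":1},{"x":0.237,"y":-0.723,"z":0,"spin":0.007,"hand":1},{"x":0.237,"y":-0.723,"z":0,"spin":0.007,"hand":1}])

```text
clock: 2.18
tool_pos: [0.4939, -0.3082, 0.2435]
tcp_rot: [-3.139, -0.0, -3.045]
force: [0.0, 0.2, 0.6]
grip_width: 0.0918
gripper_force: 0.0
```

Request:
arm_command(rows=[{"x":0,"y":0,"z":-0.6,"spin":0,"hand":1},{"x":0,"y":0,"z":-0.6,"spin":0,"hand":1},{"x":0,"y":0,"z":-0.6,"spin":0,"hand":1},{"x":0,"y":0,"z":-0.6,"spin":0,"hand":1},{"x":0,"y":0,"z":-0.6,"spin":0,"hand":1}])

```text
clock: 2.6
tool_pos: [0.4906, -0.3014, 0.0884]
tcp_rot: [3.137, -0.008, -3.042]
force: [-0.6, 0.8, -0.2]
grip_width: 0.0918
gripper_force: 0.0
```

Run:
```python
from h import *
import rig; print([k for k in dir(rig) if not k.startswith('_')], getattr(rig,'nose_length',None))
s=sense();print(s["tool_pos"],s["tcp_rot"],s["joint_pos"])
a=camera("scene")[180:330,60:220];b=camera("top")[180:300,420:520]
H=np.zeros((600,800,3),np.uint8);H[:450,:480]=cv2.resize(a,None,fx=3,fy=3,interpolation=3);H[:360,490:790]=cv2.resize(b,None,fx=3,fy=3,interpolation=3);cv2.imwrite("pics/g1.png",H)
```

```text
['Unreachable', 'camera', 'camera_params', 'job_done', 'nose_length', 'sense'] 0.017
[ 0.4906039  -0.30140586  0.08838115] [ 3.13665692 -0.00815854 -3.0424679 ] [ 0.08764348  0.57847507  0.53543588  1.88464543 -0.39955014  0.79611315
  2.50851684]
```

View pics/g1.png

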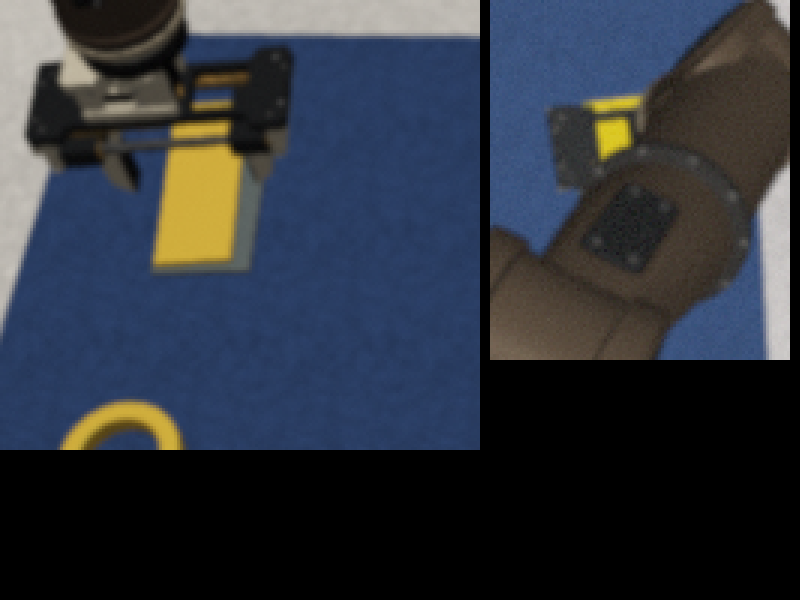

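The gripper straddles the sheet in both views, with the sheet between the fingers. The lateral error of about 7 mm may be lag, so I'll hold and recheck.

Request:
arm_command(rows=[{"x":0,"y":0,"z":0,"spin":0,"hand":1}])

```text
clock: 2.78
tool_pos: [0.4948, -0.3045, 0.0955]
tcp_rot: [-3.14, 0.002, -3.043]
force: [0.5, -0.2, -0.2]
grip_width: 0.0919
gripper_force: 0.0
```

Request:
arm_command(rows=[{"x":0,"y":0,"z":-0.1,"spin":0,"hand":1},{"x":0,"y":0,"z":-0.2,"spin":0,"hand":1},{"x":0,"y":0,"z":-0.24,"spin":0,"hand":1},{"x":0,"y":0,"z":-0.24,"spin":0,"hand":1},{"x":0,"y":0,"z":-0.24,"spin":0,"hand":1}])

```text
clock: 3.2
tool_pos: [0.4945, -0.3041, 0.0351]
tcp_rot: [-3.141, 0.001, -3.043]
force: [-0.8, -0.6, 0.1]
grip_width: 0.0919
gripper_force: 0.0
```

Request:
arm_command(rows=[{"x":0,"y":-0.016,"z":-0.01,"spin":0,"hand":1},{"x":0,"y":-0.016,"z":-0.01,"spin":0,"hand":0},{"x":0,"y":-0.016,"z":-0.01,"spin":0,"hand":0},{"x":0,"y":-0.016,"z":-0.01,"spin":0,"hand":0},{"x":0,"y":-0.016,"z":-0.01,"spin":0,"hand":0}])

```text
clock: 3.62
tool_pos: [0.4941, -0.3077, 0.0317]
tcp_rot: [-3.141, 0.001, -3.042]
force: [0.2, -0.1, -0.5]
grip_width: 0.0696
gripper_force: 0.0
```

Request:
arm_command(rows=[{"x":0,"y":0,"z":0,"hand":0},{"x":0,"y":0,"z":0,"hand":0},{"x":0,"y":0,"z":0,"hand":0}])

```text
$.rows[0]: bad value
```

Request:
arm_command(rows=[{"x":0,"y":0,"z":0,"spin":0,"hand":0},{"x":0,"y":0,"z":0,"spin":0,"hand":0},{"x":0,"y":0,"z":0,"spin":0,"hand":0},{"x":0,"y":0,"z":0,"spin":0,"hand":0}])

```text
clock: 3.95
tool_pos: [0.494, -0.3077, 0.0314]
tcp_rot: [-3.142, 0.0, -3.042]
force: [-0.0, 0.2, 2.5]
grip_width: 0.0595
gripper_force: 30.0
```

Request:
arm_command(rows=[{"x":0,"y":0,"z":0.4,"spin":0,"hand":0},{"x":0,"y":0,"z":0.4,"spin":0,"hand":0},{"x":0,"y":0,"z":0.4,"spin":0,"hand":0},{"x":0,"y":0,"z":0.4,"spin":0,"hand":0},{"x":0,"y":0,"z":0.4,"spin":0,"hand":0}])

```text
clock: 4.37
tool_pos: [0.4943, -0.3075, 0.1318]
tcp_rot: [-3.141, 0.002, -3.042]
force: [0.3, 0.5, -1.9]
grip_width: 0.0595
gripper_force: 30.0
```

Run:
```python
from h import *
s=sense();print(s)
a=camera("scene")[150:300,60:220];b=camera("top")[180:300,420:520]
H=np.zeros((600,800,3),np.uint8);H[:450,:480]=cv2.resize(a,None,fx=3,fy=3,interpolation=3);H[:360,490:790]=cv2.resize(b,None,fx=3,fy=3,interpolation=3);cv2.imwrite("pics/g2.png",H)
```

```text
{'clock': 4.3667, 'joint_pos': array([ 0.0662857 ,  0.5260559 ,  0.57369899,  1.8444942 , -0.36378317,
        0.87527957,  2.48500948]), 'qd': array([ 0.00881727,  0.03567603, -0.02191421,  0.03406911, -0.00571883,
       -0.01092119,  0.00418156]), 'joint_torque': array([  0.17097237, -64.14119482,  10.83029151, -26.63095772,
         0.26695973,   0.17728393,  -0.10800702]), 'tool_pos': array([ 0.49426052, -0.30754708,  0.13180032]), 'tcp_rot': array([-3.14117641e+00,  1.58402524e-03, -3.04212698e+00]), 'force': array([ 0.2843201 ,  0.52825811, -1.87753586]), 'wrist_torque': array([ 0.09222151, -0.05896682,  0.01254425]), 'gripper_force': 29.990152716636658, 'grip_width': 0.059455340446941035}
```

View pics/g2.png

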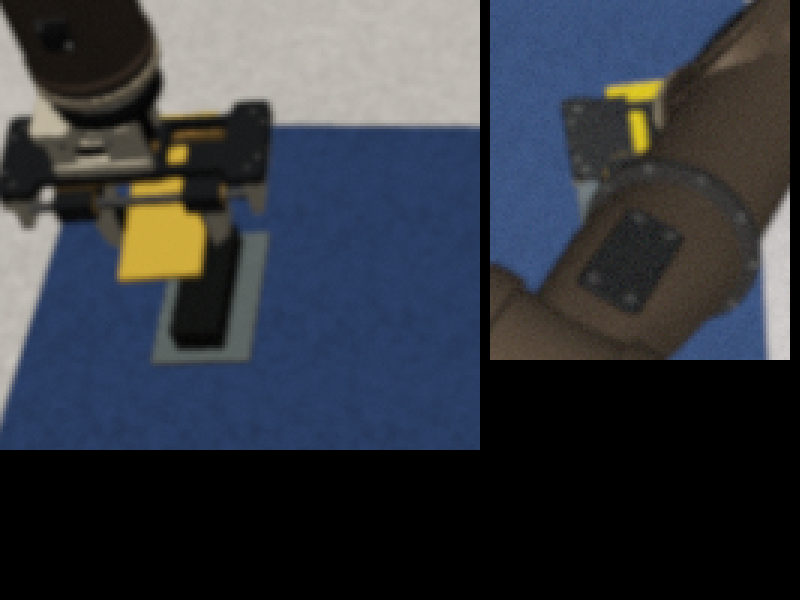

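The sheet is held at a width of 59.5 mm. In the crop its far edge runs from (118,278) to (205,275), clear of the stand. I'll check its tilt and its length ahead of the grip.

Run:
```python
from h import *
for z in (.11,.12,.13,.136,.145,.155):
    a=ray("scene",[(99.5,242.7),(128.3,241.7)],z)-[.002,-.0015]; b=ray("top",[(458.5,209.3),(478.5,207.3)],z)+[.002,-.0015]
    print(z,np.round(a.mean(0)*1000,1),np.round(b.mean(0)*1000,1),np.round(np.linalg.norm(a[1]-a[0])*1000,1))
M=np.array([.5445,.0504]);c,s=np.cos(np.radians(-10.15)),np.sin(np.radians(-10.15))
for x in(46,40,36,22,25):print(x,M+np.array([c,s])*x/1000)
```

```text
0.11 [ 530.2 -309.4] [ 549.3 -307.7] 65.6
0.12 [ 537.4 -305. ] [ 547.7 -304.9] 65.0
0.13 [ 544.5 -300.6] [ 546.1 -302. ] 64.3
0.136 [ 548.7 -298. ] [ 545.1 -300.3] 63.9
0.145 [ 555.1 -294.1] [ 543.7 -297.7] 63.3
0.155 [ 562.3 -289.7] [ 542.1 -294.8] 62.7
46 [0.58978009 0.04229361]
40 [0.58387399 0.04335097]
36 [0.57993659 0.04405587]
22 [0.56615569 0.04652303]
25 [0.56910874 0.04599435]
```

The sheet is flat, with its far edge about 53 mm ahead of the grip. I can't command pitch, so I'll tilt the sheet in the grip by pressing its far part on the stand riser's near edge.

Request:
arm_command(rows=[{"x":-0.438,"y":-0.044,"z":0,"spin":0,"hand":0},{"x":-0.438,"y":-0.044,"z":0,"spin":0,"hand":0},{"x":-0.438,"y":-0.044,"z":0,"spin":0,"hand":0},{"x":-0.438,"y":-0.044,"z":0,"spin":0,"hand":0},{"x":-0.438,"y":-0.044,"z":0,"spin":0,"hand":0}])

```text
clock: 4.88
tool_pos: [0.382, -0.3183, 0.1301]
tcp_rot: [3.14, -0.002, -3.045]
force: [1.7, -0.2, -1.1]
grip_width: 0.0593
gripper_force: 30.0
```

Request:
arm_command(rows=[{"x":0,"y":0,"z":-0.15,"spin":0,"hand":0},{"x":0,"y":0,"z":-0.28,"spin":0,"hand":0},{"x":0,"y":0,"z":-0.36,"spin":0,"hand":0},{"x":0,"y":0,"z":-0.38,"spin":0,"hand":0},{"x":0,"y":0,"z":-0.38,"spin":0,"hand":0}])

```text
clock: 5.3
tool_pos: [0.3839, -0.3177, 0.0344]
tcp_rot: [3.139, -0.003, -3.042]
force: [0.3, -0.4, -1.2]
grip_width: 0.0594
gripper_force: 30.0
```

Request:
arm_command(rows=[{"x":0,"y":0,"z":-0.01,"spin":0,"hand":0},{"x":0,"y":0,"z":-0.02,"spin":0,"hand":0},{"x":0,"y":0,"z":-0.02,"spin":0,"hand":0}])

```text
clock: 5.55
tool_pos: [0.3851, -0.3189, 0.0319]
tcp_rot: [-3.141, 0.001, -3.042]
force: [0.6, 0.7, -0.6]
grip_width: 0.0594
gripper_force: 30.0
```

Request:
arm_command(rows=[{"x":0,"y":0,"z":-0.008,"spin":0,"hand":0},{"x":0,"y":0,"z":-0.016,"spin":0,"hand":0},{"x":0,"y":0,"z":-0.016,"spin":0,"hand":0}])

```text
clock: 5.8
tool_pos: [0.385, -0.319, 0.0277]
tcp_rot: [-3.141, 0.001, -3.042]
force: [-0.2, 0.1, 5.2]
grip_width: 0.0594
gripper_force: 30.0
```

Request:
arm_command(rows=[{"x":0,"y":0,"z":-0.005,"spin":0,"hand":0},{"x":0,"y":0,"z":-0.008,"spin":0,"hand":0},{"x":0,"y":0,"z":-0.008,"spin":0,"hand":0}])

```text
clock: 6.05
tool_pos: [0.385, -0.3189, 0.0257]
tcp_rot: [-3.141, 0.001, -3.042]
force: [0.0, -0.1, 5.0]
grip_width: 0.0591
gripper_force: 30.0
```

Request:
arm_command(rows=[{"x":0,"y":0,"z":0.3,"spin":0,"hand":0},{"x":0,"y":0,"z":0.4,"spin":0,"hand":0},{"x":0,"y":0,"z":0.4,"spin":0,"hand":0},{"x":0,"y":0,"z":0.4,"spin":0,"hand":0}])

```text
clock: 6.38
tool_pos: [0.3862, -0.3202, 0.129]
tcp_rot: [-3.138, 0.005, -3.043]
force: [0.4, -0.8, -0.8]
grip_width: 0.0594
gripper_force: 30.0
```

Run:
```python
from h import *
s=sense();print(s["tool_pos"],s["force"],s["wrist_torque"])
a=camera("scene")[110:260,60:220];b=camera("top")[180:330,400:530]
cv2.imwrite("pics/s3.png",a);cv2.imwrite("pics/t3.png",b)
H=np.zeros((600,800,3),np.uint8);H[:375,:400]=cv2.resize(a,None,fx=2.5,fy=2.5,interpolation=3);H[:375,410:735]=cv2.resize(b,None,fx=2.5,fy=2.5,interpolation=3);cv2.imwrite("pics/g3.png",H)
```

```text
[ 0.38615881 -0.3202048   0.12896823] [ 0.38530728 -0.78487328 -0.7863026 ] [ 0.02213834 -0.04284275  0.03297804]
```

View pics/g3.png

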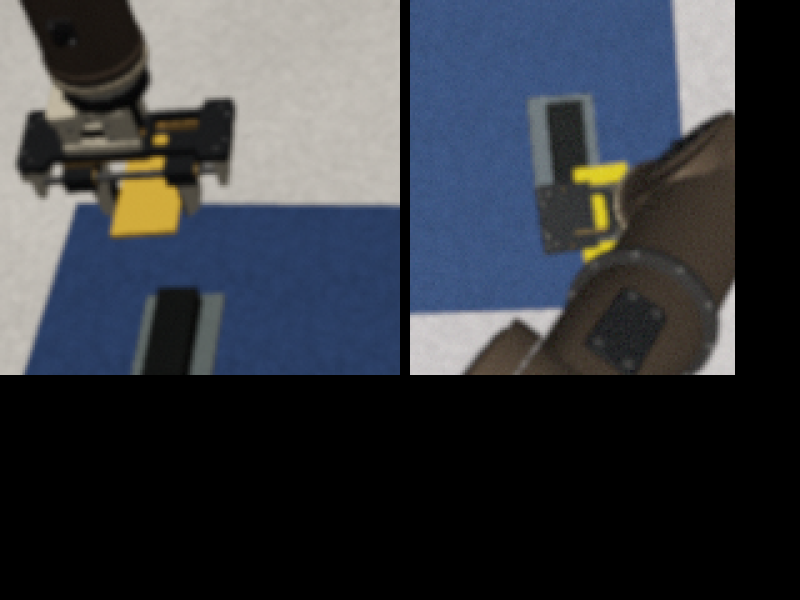

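The far edge is visible in both views: scene (104,204)–(131,204), top (465,247)–(487,245). I'll triangulate its height.

Run:
```python
from h import *
for z in (.125,.13,.135,.14,.145,.15):
    a=ray("scene",[(104,204.4),(130.8,203.6)],z)-[.002,-.0015]; b=ray("top",[(464.8,247.2),(486.8,245.2)],z)+[.002,-.0015]
    print(z,np.round(a.mean(0)*1000,1),np.round(b.mean(0)*1000,1),np.round(np.linalg.norm(a[1]-a[0])*1000,1))
# exact riser near edge
print(ray("top",[(400+(547-410)/2.5,180+183/2.5),(400+(595-410)/2.5,180+160/2.5)],.032), ray("scene",[(60+160/2.5,110+288/2.5),(60+200/2.5,110+289/2.5)],.032))
```

```text
0.125 [ 430.7 -318.4] [ 439.6 -317.9] 63.4
0.13 [ 434.9 -316.1] [ 439.1 -316.4] 63.1
0.135 [ 439.  -313.9] [ 438.7 -314.9] 62.8
0.14 [ 443.1 -311.6] [ 438.3 -313.4] 62.4
0.145 [ 447.2 -309.3] [ 437.8 -312. ] 62.1
0.15 [ 451.3 -307.1] [ 437.4 -310.5] 61.8
[[ 0.42689437 -0.27923351]
 [ 0.45239034 -0.33875686]] [[ 0.42432824 -0.33052887]
 [ 0.42508192 -0.28992504]]
```

Edge height and lever geometry agree on a tilt of about 7–8°, which is within the usable 4.5–15°. A rough triangulation puts the lower board's top at about 65 mm. Moving over the module now.

Request:
arm_command(rows=[{"x":0.27,"y":0.48,"z":0.1,"spin":-0.044,"hand":0},{"x":0.27,"y":0.48,"z":0.1,"spin":-0.044,"hand":0},{"x":0.27,"y":0.48,"z":0.1,"spin":-0.044,"hand":0},{"x":0.27,"y":0.48,"z":0.1,"spin":-0.044,"hand":0},{"x":0.27,"y":0.48,"z":0.1,"spin":-0.044,"hand":0}])

```text
clock: 6.9
tool_pos: [0.4539, -0.1934, 0.149]
tcp_rot: [3.139, -0.001, 3.11]
force: [-0.1, -0.4, -0.8]
grip_width: 0.0596
gripper_force: 30.0
```

Request:
arm_command(rows=[{"x":0.27,"y":0.48,"z":0,"spin":-0.044,"hand":0},{"x":0.27,"y":0.48,"z":0,"spin":-0.044,"hand":0},{"x":0.27,"y":0.48,"z":0,"spin":-0.044,"hand":0},{"x":0.27,"y":0.48,"z":0,"spin":-0.044,"hand":0},{"x":0.27,"y":0.48,"z":0,"spin":-0.044,"hand":0}])

```text
clock: 7.32
tool_pos: [0.5204, -0.0744, 0.1484]
tcp_rot: [3.141, -0.002, 2.971]
force: [0.1, -0.4, -1.6]
grip_width: 0.0593
gripper_force: 30.0
```

Request:
arm_command(rows=[{"x":0.27,"y":0.48,"z":0,"spin":0,"hand":0},{"x":0.27,"y":0.48,"z":0,"spin":0,"hand":0},{"x":0.27,"y":0.48,"z":0,"spin":0,"hand":0},{"x":0.27,"y":0.48,"z":0,"spin":0,"hand":0},{"x":0.27,"y":0.48,"z":0,"spin":0,"hand":0}])

```text
clock: 7.73
tool_pos: [0.5876, 0.045, 0.1484]
tcp_rot: [3.141, -0.002, 2.97]
force: [0.2, -0.4, -1.3]
grip_width: 0.0596
gripper_force: 30.0
```

Run:
```python
from h import *
s=sense();print(s["tool_pos"],s["tcp_rot"],s["joint_pos"])
a=camera("scene")[130:340,210:370];b=camera("top")[150:310,280:440]
cv2.imwrite("pics/s4.png",a);cv2.imwrite("pics/t4.png",b)
H=np.zeros((530,800,3),np.uint8);H[:525,:400]=cv2.resize(a,None,fx=2.5,fy=2.5,interpolation=3);H[:384,410:794]=cv2.resize(b,None,fx=2.4,fy=2.4,interpolation=3);cv2.imwrite("pics/g4.png",H)
```

```text
[0.58757517 0.04496547 0.14835035] [ 3.14137932e+00 -1.68381839e-03  2.96986314e+00] [-0.57780991  0.5206734   0.5961346   1.80918295 -0.35861093  0.92289148
  1.57615844]
```

View pics/g4.png

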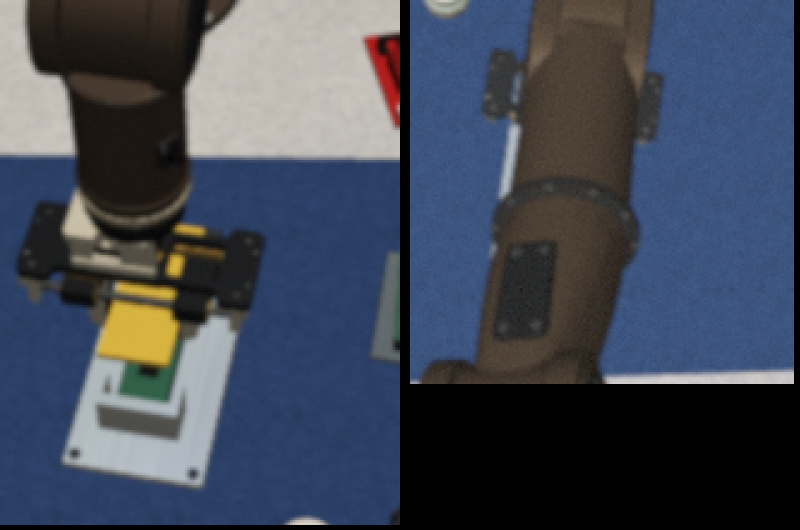

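The top view is blocked by the arm. In the scene view the sheet's far edge runs from (249,273) to (280,276), just behind the end stop at about (267,292). I'll compare it with the module in the same camera.

Run:
```python
from h import *
im=cv2.imread("pics/s4.png");S=4
c=cv2.resize(im,None,fx=S,fy=S,interpolation=3);m=cv2.inRange(cv2.cvtColor(c,cv2.COLOR_BGR2HSV),(20,120,80),(35,255,255))
m[:int(115*S)]=0
k=max(cv2.findContours(m,cv2.RETR_EXTERNAL,cv2.CHAIN_APPROX_NONE)[0],key=cv2.contourArea).reshape(-1,2)
uv=(k+.5)/S-.5+[210,130]
# bottom edge: for columns, lowest points
cols=np.arange(251,279,.5);e=np.array([(u,uv[np.abs(uv[:,0]-u)<.3][:,1].max()) for u in cols]);f=np.polyfit(e[:,0],e[:,1],1)
L,Rr=uv[:,0].min(),uv[:,0].max();print(f,L,Rr,uv[uv[:,0]<L+1].mean(0),uv[uv[:,0]>Rr-1].mean(0))
cor=[(248.8,np.polyval(f,248.8)),(280,np.polyval(f,280))]
a=np.radians(-10.15);ux=np.array([np.cos(a),np.sin(a)]);uy=np.array([-ux[1],ux[0]])
def mod(p,n): return np.round(np.c_[(p-{"scene":[.5464,.0486],"top":[.5425,.0522]}[n])@ux,(p-{"scene":[.5464,.0486],"top":[.5425,.0522]}[n])@uy]*1000,1)
for z in(.149,.153,.157,.161):
    p=ray("scene",cor,z);d=p[1]-p[0];print(z,mod(p,"scene"),"w",np.linalg.norm(d)*1e3,"yaw",np.degrees(np.arctan2(d[1],d[0]))-90)
t=sense()["tool_pos"][:2];M=np.array([.5445,.0504]);print("tcp mod",(t-M)@ux,(t-M)@uy)
# end stop front/top: inner top corner in scene (eye): rows
for z in(.065,.07,.075,.08):print(z,mod(ray("scene",[(210+104/2.5,130+367/2.5),(210+185/2.5,130+378/2.5)],z),"scene"))
```

```text
[1.56117567e-01 2.33150017e+02] 249.625 281.375 [249.74038462 269.        ] [281.275 260.5  ]
0.149 [[ 92.1 -27.4]
 [ 91.4  38.9]] w 66.2949605904203 yaw -9.594631453673031
0.153 [[ 94.5 -26.5]
 [ 93.9  39.6]] w 66.01703305918268 yaw -9.594631453673188
0.157 [[ 96.9 -25.5]
 [ 96.3  40.2]] w 65.73910552794496 yaw -9.594631453672974
0.161 [[ 99.3 -24.6]
 [ 98.7  40.9]] w 65.46117799670728 yaw -9.59463145367306
tcp mod 0.04264428589192218 -0.0029204169284720275
0.065 [[ 52.6 -37.6]
 [ 50.1  36.4]]
0.07 [[ 55.5 -36.5]
 [ 53.1  37.2]]
0.075 [[ 58.5 -35.4]
 [ 56.1  37.9]]
0.08 [[ 61.5 -34.3]
 [ 59.   38.7]]
```

Run:
```python
from h import *
s=sense();t=s["tool_pos"];y=s["tcp_rot"][2];print(t,y)
im=camera("scene");cv2.imwrite("pics/s5.png",im)
v=-np.array([np.cos(y),np.sin(y)]);v=v if v[0]>0 else -v;w=np.array([-v[1],v[0]])
b=np.array([.002,-.0017])
for z in (.153,.157):
    print(z,[np.round(proj("scene",[*(t[:2]+v*.053+w*q+b),z])[0],1).tolist() for q in(-.03,0,.03)])
# stop outer top edge 
a=np.radians(-10.15);ux=np.array([np.cos(a),np.sin(a)]);uy=np.array([-ux[1],ux[0]])
for z in (.062,.07,.074,.078,.082):
    p=ray("scene",[(248.8,291.2),(283.2,294.4)],z)-[.5464,.0486];print(z,np.round(np.c_[p@ux,p@uy]*1e3,1).tolist())
S=5;c=cv2.resize(im[225:310,235:300],None,fx=8,fy=7,interpolation=3);cv2.imwrite("pics/c5.png",c)
```

```text
[0.58596224 0.04001026 0.1488894 ] 2.964060830149636
0.153 [[245.7, 272.0], [259.8, 274.3], [273.9, 276.7]]
0.157 [[245.5, 270.9], [259.6, 273.3], [273.9, 275.6]]
0.062 [[88.5, -35.3], [82.1, 41.3]]
0.07 [[93.0, -33.6], [86.6, 42.5]]
0.074 [[95.2, -32.7], [88.9, 43.1]]
0.078 [[97.5, -31.8], [91.1, 43.7]]
0.082 [[99.7, -30.9], [93.4, 44.2]]
```

View pics/c5.png

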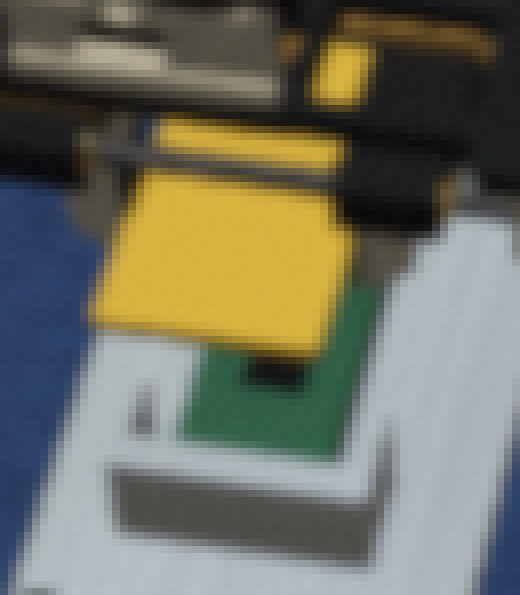

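The arm had still been settling in the earlier picture. The sheet's far edge is now at (246,271)–(276,276), which matches the prediction. The stop's outer top edge is at (249,291)–(282,296).

Run:
```python
from h import *
a=np.radians(-10.15);ux=np.array([np.cos(a),np.sin(a)]);uy=np.array([-ux[1],ux[0]])
def m(uv,z):
    p=ray("scene",uv,z)-[.5464,.0486];return np.round(np.c_[p@ux,p@uy]*1e3,1).tolist()
for z in (.066,.07,.074,.078,.082): print(z,"stop",m([(248.75,291.4),(282.5,296.4),(265.6,293.9)],z),"green end",m([(257.5,287.1),(276.9,290.7)],z))
for z in(.153,.157):print("sheet",m([(246,271.4),(275.6,276)],z))
t=sense()["tool_pos"][:2];M=np.array([.5445,.0504]);print("tcp mod",(t-M)@ux,(t-M)@uy)
```

```text
0.066 stop [[91.3, -34.4], [89.6, 41.4], [90.4, 3.6]] green end [[76.9, -18.0], [77.8, 26.3]]
0.07 stop [[93.5, -33.5], [91.8, 42.0], [92.7, 4.3]] green end [[79.2, -17.2], [80.0, 26.9]]
0.074 stop [[95.7, -32.7], [94.1, 42.6], [94.9, 5.0]] green end [[81.4, -16.4], [82.3, 27.6]]
0.078 stop [[98.0, -31.8], [96.3, 43.2], [97.1, 5.8]] green end [[83.7, -15.6], [84.6, 28.2]]
0.082 stop [[100.2, -30.9], [98.5, 43.8], [99.4, 6.5]] green end [[86.0, -14.8], [86.9, 28.8]]
sheet [[94.2, -32.5], [93.5, 30.2]]
sheet [[96.6, -31.6], [95.9, 30.9]]
tcp mod 0.04261504321141729 -0.0038493722417583427
```

Relative to the stop, the sheet sits about 4 mm towards −Y, and the TCP figure agrees. I'll correct that, then descend slowly and watch the force.

Request:
arm_command(rows=[{"x":0.008,"y":0.016,"z":-0.1,"spin":0,"hand":0},{"x":0.008,"y":0.016,"z":-0.2,"spin":0,"hand":0},{"x":0.008,"y":0.016,"z":-0.21,"spin":0,"hand":0},{"x":0.008,"y":0.016,"z":-0.21,"spin":0,"hand":0},{"x":0.008,"y":0.016,"z":-0.21,"spin":0,"hand":0}])

```text
clock: 8.3
tool_pos: [0.5888, 0.0437, 0.0985]
tcp_rot: [-3.141, 0.0, 2.962]
force: [0.8, -1.0, -0.6]
grip_width: 0.0594
gripper_force: 30.0
```

Request:
arm_command(rows=[{"x":0,"y":0,"z":-0.004,"spin":0,"hand":0},{"x":0,"y":0,"z":-0.01,"spin":0,"hand":0},{"x":0,"y":0,"z":-0.016,"spin":0,"hand":0},{"x":0,"y":0,"z":-0.02,"spin":0,"hand":0},{"x":0,"y":0,"z":-0.02,"spin":0,"hand":0}])

```text
clock: 8.72
tool_pos: [0.5889, 0.0455, 0.0928]
tcp_rot: [3.141, 0.0, 2.964]
force: [-0.1, -0.1, -2.2]
grip_width: 0.0594
gripper_force: 30.0
```

Request:
arm_command(rows=[{"x":0,"y":0,"z":-0.006,"spin":0,"hand":0},{"x":0,"y":0,"z":-0.012,"spin":0,"hand":0},{"x":0,"y":0,"z":-0.018,"spin":0,"hand":0},{"x":0,"y":0,"z":-0.02,"spin":0,"hand":0},{"x":0,"y":0,"z":-0.02,"spin":0,"hand":0}])

```text
clock: 9.13
tool_pos: [0.5887, 0.0454, 0.0875]
tcp_rot: [-3.141, -0.0, 2.964]
force: [0.3, 0.2, -0.3]
grip_width: 0.0596
gripper_force: 30.0
```

Request:
arm_command(rows=[{"x":-0.002,"y":-0.009,"z":-0.006,"spin":0,"hand":0},{"x":-0.002,"y":-0.009,"z":-0.01,"spin":0,"hand":0},{"x":-0.002,"y":-0.009,"z":-0.014,"spin":0,"hand":0},{"x":-0.002,"y":-0.009,"z":-0.016,"spin":0,"hand":0},{"x":-0.002,"y":-0.009,"z":-0.016,"spin":0,"hand":0}])

```text
clock: 9.55
tool_pos: [0.5882, 0.0431, 0.0836]
tcp_rot: [-3.142, -0.0, 2.964]
force: [0.2, 0.5, -0.1]
grip_width: 0.059
gripper_force: 30.0
```

Request:
arm_command(rows=[{"x":0,"y":0,"z":-0.006,"spin":0,"hand":0},{"x":0,"y":0,"z":-0.012,"spin":0,"hand":0},{"x":0,"y":0,"z":-0.016,"spin":0,"hand":0},{"x":0,"y":0,"z":-0.016,"spin":0,"hand":0}])

```text
clock: 9.88
tool_pos: [0.5882, 0.0432, 0.0795]
tcp_rot: [-3.142, -0.0, 2.964]
force: [0.9, -0.3, -1.2]
grip_width: 0.0596
gripper_force: 30.0
```

```bash
cat > f.py <<'E'
from h import *
def avg(n=6):
    F=[];T=[]
    for _ in range(n):
        camera("scene");s=sense();F.append(s["force"]);T.append(s["wrist_torque"])
    a=np.radians(-10.15);R=np.array([[np.cos(a),np.sin(a),0],[-np.sin(a),np.cos(a),0],[0,0,1]])
    F=np.array(F)@R.T;T=np.array(T)@R.T
    print("z",s["tool_pos"].round(4),"t",s["clock"],"F",F.mean(0).round(2),F.std(0).round(2),"T",T.mean(0).round(3),T.std(0).round(3))
avg()
E
python3 f.py
```

```text
z [0.5884 0.0431 0.0798] t 10.1833 F [-0.34 -0.38 -1.17] [0.17 0.48 0.58] T [-0.009 -0.009 -0.005] [0.035 0.037 0.028]
```

Request:
arm_command(rows=[{"x":0,"y":0,"z":-0.006,"spin":0,"hand":0},{"x":0,"y":0,"z":-0.01,"spin":0,"hand":0},{"x":0,"y":0,"z":-0.01,"spin":0,"hand":0}])

```text
clock: 10.43
tool_pos: [0.5882, 0.0431, 0.077]
tcp_rot: [-3.142, -0.0, 2.964]
force: [-0.4, 0.4, -1.4]
grip_width: 0.0591
gripper_force: 30.0
```

```bash
python3 f.py
```

```text
z [0.5884 0.0431 0.0773] t 10.7333 F [-0.05 -0.55 -1.05] [0.33 0.33 0.4 ] T [ 0.015 -0.041 -0.013] [0.029 0.019 0.03 ]
```

Request:
arm_command(rows=[{"x":0,"y":0,"z":-0.006,"spin":0,"hand":0},{"x":0,"y":0,"z":-0.01,"spin":0,"hand":0},{"x":0,"y":0,"z":-0.01,"spin":0,"hand":0}])

```text
clock: 10.98
tool_pos: [0.5882, 0.0432, 0.0745]
tcp_rot: [-3.142, -0.0, 2.964]
force: [-0.8, 1.0, -0.8]
grip_width: 0.0593
gripper_force: 30.0
```

```bash
python3 f.py
```

```text
z [0.5884 0.0431 0.0748] t 11.2833 F [-0.22  0.22 -1.16] [0.64 0.48 0.38] T [ 0.007 -0.019  0.007] [0.018 0.034 0.018]
```

Request:
arm_command(rows=[{"x":0,"y":0,"z":-0.006,"spin":0,"hand":0},{"x":0,"y":0,"z":-0.01,"spin":0,"hand":0},{"x":0,"y":0,"z":-0.01,"spin":0,"hand":0}])

```text
clock: 11.53
tool_pos: [0.5882, 0.0431, 0.072]
tcp_rot: [-3.142, -0.0, 2.964]
force: [-0.3, -0.1, -1.0]
grip_width: 0.0589
gripper_force: 30.0
```

```bash
python3 f.py
```

```text
z [0.5884 0.0431 0.0723] t 11.8333 F [-0.07 -0.3  -0.99] [0.5  0.44 0.33] T [ 0.024 -0.026 -0.008] [0.023 0.021 0.015]
```

Request:
arm_command(rows=[{"x":0,"y":0,"z":-0.006,"spin":0,"hand":0},{"x":0,"y":0,"z":-0.008,"spin":0,"hand":0},{"x":0,"y":0,"z":-0.008,"spin":0,"hand":0}])

```text
clock: 12.08
tool_pos: [0.5882, 0.0431, 0.0701]
tcp_rot: [-3.142, -0.0, 2.964]
force: [-0.5, 1.0, -0.9]
grip_width: 0.0594
gripper_force: 30.0
```

```bash
python3 f.py
```

```text
z [0.5884 0.0431 0.0703] t 12.3833 F [ 0.1  -0.11 -1.2 ] [0.43 0.57 0.62] T [ 0.003 -0.027  0.006] [0.023 0.015 0.04 ]
```

Request:
arm_command(rows=[{"x":0,"y":0,"z":-0.006,"spin":0,"hand":0},{"x":0,"y":0,"z":-0.007,"spin":0,"hand":0},{"x":0,"y":0,"z":-0.007,"spin":0,"hand":0}])

```text
clock: 12.63
tool_pos: [0.5883, 0.0431, 0.0684]
tcp_rot: [-3.142, -0.0, 2.964]
force: [0.2, 0.4, -0.5]
grip_width: 0.0592
gripper_force: 30.0
```

```bash
python3 f.py
```

```text
z [0.5884 0.0431 0.0685] t 12.9333 F [ 0.08 -0.04 -0.81] [0.47 0.39 0.18] T [ 0.012 -0.016 -0.007] [0.025 0.017 0.03 ]
```

Request:
arm_command(rows=[{"x":0,"y":0,"z":-0.006,"spin":0,"hand":0},{"x":0,"y":0,"z":-0.007,"spin":0,"hand":0},{"x":0,"y":0,"z":-0.007,"spin":0,"hand":0}])

```text
clock: 13.18
tool_pos: [0.5885, 0.0431, 0.0667]
tcp_rot: [3.142, 0.0, 2.964]
force: [0.5, 0.6, 0.1]
grip_width: 0.0595
gripper_force: 30.0
```

```bash
python3 f.py
```

```text
z [0.5884 0.0431 0.0668] t 13.4833 F [0.28 0.17 0.12] [0.64 0.67 0.51] T [ 0.03  -0.018  0.004] [0.023 0.041 0.03 ]
```

Request:
arm_command(rows=[{"x":0,"y":0,"z":-0.004,"spin":0,"hand":0},{"x":0,"y":0,"z":-0.004,"spin":0,"hand":0}])

```text
clock: 13.65
tool_pos: [0.5884, 0.0431, 0.0657]
tcp_rot: [3.142, 0.0, 2.964]
force: [0.7, 0.4, 0.4]
grip_width: 0.0593
gripper_force: 30.0
```

```bash
python3 f.py
python3 - <<'E'
from h import *
im=camera("scene");cv2.imwrite("pics/s6.png",im)
cv2.imwrite("pics/c6.png",cv2.resize(im[215:310,225:320],None,fx=6,fy=6,interpolation=3))
E
```

```text
z [0.5884 0.0431 0.0658] t 13.95 F [0.87 0.1  0.71] [0.43 0.36 0.69] T [ 0.036 -0.047 -0.019] [0.029 0.026 0.031]
```

View pics/c6.png

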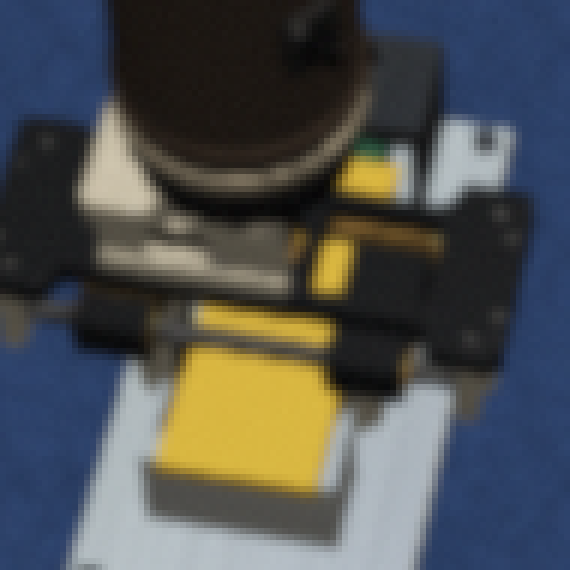

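The sheet's far end is over the end stop, with its front edge at about (250,292)–(278,297). The bracket edge lies just short of the dark lips, with a strip of green showing at (287,239). I'll work out the far-end height.

Run:
```python
from h import *
a=np.radians(-10.15);ux=np.array([np.cos(a),np.sin(a)]);uy=np.array([-ux[1],ux[0]])
def m(uv,z):
    p=ray("scene",uv,z)-[.5464,.0486];return np.round(np.c_[p@ux,p@uy]*1e3,1).tolist()
for z in(.064,.068,.072,.076,.08,.084):print(z,"far",m([(249.9,292.4),(277.9,296.8)],z),"stop",m([(248.75-.4,291.8),(282,297)],z),"brk",m([(225+365/6-.4,215+153/6-.4)],z-.01))
t=sense()["tool_pos"][:2];M=np.array([.5445,.0504]);print("tcp mod",(t-M)@ux,(t-M)@uy)
im=cv2.imread("pics/s6.png");print(im[225:250,286].tolist())
```

```text
0.064 far [[92.2, -31.7], [91.4, 31.4]] stop [[91.3, -35.5], [90.2, 40.4]] brk [[-69.4, 14.3]]
0.068 far [[94.4, -30.9], [93.6, 32.0]] stop [[93.6, -34.6], [92.4, 41.0]] brk [[-66.6, 15.0]]
0.072 far [[96.6, -30.0], [95.8, 32.7]] stop [[95.8, -33.7], [94.6, 41.6]] brk [[-63.8, 15.7]]
0.076 far [[98.8, -29.1], [98.0, 33.3]] stop [[98.0, -32.8], [96.9, 42.2]] brk [[-61.0, 16.4]]
0.08 far [[101.1, -28.3], [100.3, 33.9]] stop [[100.2, -31.9], [99.1, 42.7]] brk [[-58.2, 17.0]]
0.084 far [[103.3, -27.4], [102.5, 34.6]] stop [[102.5, -31.1], [101.3, 43.3]] brk [[-55.4, 17.7]]
tcp mod 0.04452916048077469 0.0006132221283343321
[[32, 36, 41], [41, 45, 50], [44, 49, 54], [46, 51, 55], [53, 60, 64], [63, 70, 76], [69, 78, 84], [66, 73, 78], [62, 68, 70], [57, 60, 62], [48, 50, 50], [36, 37, 37], [32, 38, 29], [46, 59, 33], [61, 81, 45], [65, 100, 74], [66, 132, 136], [63, 162, 187], [64, 179, 212], [66, 183, 218], [64, 180, 215], [57, 162, 195], [47, 119, 145], [34, 62, 75], [24, 27, 28]]
```

The torque change (about −0.02 N·m for +1.8 N) puts the contact on the end-stop side, not at the bracket edge. So h is about 56 mm and the tilt is about 4.5°. Lowering further will use the stop itself to tilt the sheet until the bracket end meets the lower board at 4.9°. That is enough to slide it in.

Request:
arm_command(rows=[{"x":0,"y":0,"z":-0.004,"spin":0,"hand":0},{"x":0,"y":0,"z":-0.004,"spin":0,"hand":0}])

```text
clock: 14.17
tool_pos: [0.5884, 0.0431, 0.0647]
tcp_rot: [3.142, 0.0, 2.964]
force: [1.5, 0.7, 0.8]
grip_width: 0.0596
gripper_force: 30.0
```

```bash
python3 f.py
```

```text
z [0.5884 0.0432 0.0648] t 14.4667 F [ 1.1  -0.07  0.96] [0.39 0.46 0.42] T [ 0.02  -0.058  0.015] [0.026 0.016 0.027]
```

Request:
arm_command(rows=[{"x":0,"y":0,"z":-0.004,"spin":0,"hand":0},{"x":0,"y":0,"z":-0.004,"spin":0,"hand":0}])

```text
clock: 14.63
tool_pos: [0.5885, 0.0431, 0.0644]
tcp_rot: [3.141, 0.0, 2.964]
force: [-1.1, -0.8, 8.3]
grip_width: 0.0594
gripper_force: 30.0
```

```bash
python3 f.py
```

```text
z [0.5885 0.0431 0.0644] t 14.9333 F [-1.63 -0.38  9.23] [0.65 0.6  0.35] T [-0.005  0.515  0.009] [0.009 0.029 0.025]
```

Now both ends are touching: about 6 N at the bracket end and 4 N at the stop, giving h ≈ 55 mm. Before sliding in, I'll measure the sheet's lateral offset against the stop in the same picture.

Run:
```python
from h import *
im=cv2.imread("pics/s6.png").astype(float)
a=np.radians(-10.15);ux=np.array([np.cos(a),np.sin(a)]);uy=np.array([-ux[1],ux[0]])
def m(uv,z):
    p=ray("scene",uv,z)-[.5464,.0486];return np.round(np.c_[p@ux,p@uy]*1e3,1)
# sheet edges: yellow-ness = (g+r)/2-b half-level crossing
for v in range(280,291,2):
    s=(im[v,:,1]+im[v,:,2])/2-im[v,:,0]; mid=262;pk=np.median(s[258:272]);hf=pk/2
    l=max(u for u in range(235,mid) if s[u]<hf); r=min(u for u in range(mid,300) if s[u]<hf)
    L=l+(hf-s[l])/(s[l+1]-s[l]);Rr=r-(hf-s[r])/(s[r-1]-s[r])
    w=m([(L,v),(Rr,v)],.073);print(v,round(L,1),round(Rr,1),w.tolist(),w[:,1].mean(), "w",np.diff(w[:,1]))
for v in range(295,304):
    print(v,im[v,243:292].mean(1).astype(int).tolist())
```

```text
280 253.7 280.7 [[64.6, -29.2], [53.2, 29.8]] 0.3000000000000007 w [59.]
282 253.2 281.1 [[69.9, -29.1], [58.1, 31.7]] 1.299999999999999 w [60.8]
284 252.6 280.4 [[75.2, -29.2], [63.5, 31.2]] 1.0 w [60.4]
286 251.9 279.7 [[80.4, -29.3], [68.8, 30.8]] 0.75 w [60.1]
288 251.5 279.1 [[85.6, -29.0], [74.1, 30.7]] 0.8499999999999996 w [59.7]
290 251.0 278.6 [[90.8, -28.9], [79.3, 30.6]] 0.8500000000000014 w [59.5]
295 [185, 186, 186, 186, 179, 151, 111, 83, 76, 76, 75, 77, 77, 76, 77, 78, 82, 85, 87, 88, 90, 93, 97, 103, 108, 114, 118, 123, 128, 133, 137, 143, 145, 145, 149, 159, 168, 159, 125, 98, 118, 158, 178, 183, 183, 183, 178, 179, 180]
296 [185, 185, 184, 185, 181, 155, 115, 84, 75, 76, 76, 76, 76, 77, 76, 77, 77, 77, 78, 76, 77, 77, 81, 83, 84, 86, 89, 93, 97, 104, 108, 114, 118, 119, 124, 134, 139, 130, 108, 100, 130, 165, 182, 184, 184, 183, 179, 179, 180]
297 [185, 185, 185, 186, 182, 157, 118, 86, 75, 75, 76, 75, 75, 76, 76, 75, 76, 76, 77, 75, 78, 77, 77, 78, 77, 78, 78, 79, 83, 83, 84, 86, 90, 92, 93, 100, 104, 98, 89, 102, 141, 171, 182, 185, 183, 182, 180, 179, 180]
298 [1
[... 646 characters left out ...]
82]
301 [185, 186, 187, 190, 190, 183, 169, 153, 143, 134, 125, 120, 112, 106, 99, 94, 89, 86, 82, 80, 79, 78, 77, 76, 77, 77, 77, 75, 77, 76, 76, 76, 77, 77, 76, 77, 77, 79, 101, 142, 172, 183, 184, 185, 183, 180, 179, 182, 182]
302 [185, 187, 189, 190, 189, 187, 183, 180, 175, 170, 165, 164, 159, 149, 140, 132, 124, 118, 113, 107, 99, 94, 89, 86, 83, 80, 79, 79, 78, 76, 77, 77, 77, 76, 76, 76, 76, 81, 108, 151, 176, 183, 185, 184, 181, 181, 181, 182, 182]
303 [186, 187, 189, 188, 187, 188, 188, 189, 188, 185, 186, 186, 182, 178, 171, 168, 164, 162, 158, 149, 140, 132, 123, 116, 111, 105, 100, 95, 89, 85, 81, 82, 80, 79, 77, 77, 77, 85, 116, 157, 178, 184, 185, 185, 182, 181, 181, 183, 182]
```

The dark right flank of the stop had biased its centre. Against the green board (Y about 1.0) the sheet (Y about 0.85) is aligned. Unloading slightly, then sliding towards the bumper.

Request:
arm_command(rows=[{"x":0,"y":0,"z":0.003,"spin":0,"hand":0},{"x":0,"y":0,"z":0.003,"spin":0,"hand":0},{"x":-0.008,"y":0.0014,"z":0.003,"spin":0,"hand":0},{"x":-0.016,"y":0.0028,"z":0.003,"spin":0,"hand":0},{"x":-0.016,"y":0.0028,"z":0.003,"spin":0,"hand":0}])

```text
clock: 15.35
tool_pos: [0.5837, 0.0439, 0.0643]
tcp_rot: [-3.142, -0.001, 2.964]
force: [0.4, 0.7, 1.4]
grip_width: 0.0595
gripper_force: 30.0
```

```bash
python3 f.py
```

```text
z [0.5838 0.0439 0.0643] t 15.65 F [-0.62  0.26  0.8 ] [0.55 0.46 0.51] T [0.014 0.367 0.014] [0.023 0.09  0.016]
```

Request:
arm_command(rows=[{"x":-0.008,"y":0.0014,"z":0,"spin":0,"hand":0},{"x":-0.016,"y":0.0028,"z":0,"spin":0,"hand":0},{"x":-0.016,"y":0.0028,"z":0,"spin":0,"hand":0}])

```text
clock: 15.9
tool_pos: [0.5803, 0.0446, 0.0646]
tcp_rot: [3.141, 0.0, 2.964]
force: [0.6, -0.7, 0.9]
grip_width: 0.0593
gripper_force: 30.0
```

```bash
python3 f.py
```

```text
z [0.5803 0.0445 0.0645] t 16.2 F [0.39 0.03 0.71] [0.35 0.51 0.27] T [ 0.039  0.111 -0.001] [0.029 0.018 0.02 ]
```

Request:
arm_command(rows=[{"x":-0.008,"y":0.0014,"z":0,"spin":0,"hand":0},{"x":-0.016,"y":0.0028,"z":0,"spin":0,"hand":0},{"x":-0.016,"y":0.0028,"z":0,"spin":0,"hand":0}])

```text
clock: 16.45
tool_pos: [0.576, 0.0453, 0.0645]
tcp_rot: [3.141, -0.0, 2.964]
force: [-0.0, 0.3, 1.4]
grip_width: 0.0593
gripper_force: 30.0
```

```bash
python3 f.py
```

```text
z [0.5761 0.0453 0.0644] t 16.75 F [-0.36 -0.26  0.9 ] [0.32 0.64 0.46] T [ 0.011  0.197 -0.014] [0.025 0.063 0.028]
```

Request:
arm_command(rows=[{"x":-0.008,"y":0.0014,"z":0,"spin":0,"hand":0},{"x":-0.016,"y":0.0028,"z":0,"spin":0,"hand":0},{"x":-0.016,"y":0.0028,"z":0,"spin":0,"hand":0}])

```text
clock: 17.0
tool_pos: [0.5725, 0.0459, 0.0647]
tcp_rot: [3.141, 0.001, 2.964]
force: [1.4, -0.9, 0.4]
grip_width: 0.0592
gripper_force: 30.0
```

```bash
python3 f.py
```

```text
z [0.5725 0.0459 0.0645] t 17.3 F [ 1.39 -0.65  0.94] [0.66 0.28 0.46] T [-0.021 -0.114 -0.044] [0.032 0.031 0.025]
```

The +X force is starting to rise, so the bumper has been met at about x = -78. Pushing on.

Request:
arm_command(rows=[{"x":-0.006,"y":0.001,"z":0,"spin":0,"hand":0},{"x":-0.012,"y":0.0021,"z":0,"spin":0,"hand":0},{"x":-0.012,"y":0.0021,"z":0,"spin":0,"hand":0}])

```text
clock: 17.55
tool_pos: [0.5699, 0.0463, 0.0648]
tcp_rot: [3.141, 0.001, 2.964]
force: [3.8, -1.7, 1.2]
grip_width: 0.0595
gripper_force: 30.0
```

```bash
python3 f.py
```

```text
z [0.5697 0.0464 0.0646] t 17.85 F [ 4.62 -0.29  0.95] [0.52 0.36 0.53] T [-0.039 -0.838 -0.032] [0.026 0.039 0.029]
```

Request:
arm_command(rows=[{"x":-0.004,"y":0.0007,"z":0,"spin":0,"hand":0},{"x":-0.008,"y":0.0014,"z":0,"spin":0,"hand":0},{"x":-0.008,"y":0.0014,"z":0,"spin":0,"hand":0}])

```text
clock: 18.1
tool_pos: [0.5678, 0.0467, 0.0647]
tcp_rot: [3.141, 0.001, 2.964]
force: [5.5, -0.8, 1.4]
grip_width: 0.0594
gripper_force: 30.0
```

```bash
python3 f.py
```

```text
z [0.5677 0.0467 0.0646] t 18.4 F [ 5.72 -0.65  1.62] [0.31 0.55 0.69] T [-0.046 -0.946 -0.034] [0.017 0.015 0.048]
```

Fx is 5.7 N, so the bracket edge is at about x = -83 as required. Now lowering the far end inside the stop while watching the force.

Request:
arm_command(rows=[{"x":0,"y":0,"z":-0.005,"spin":0,"hand":0},{"x":0,"y":0,"z":-0.01,"spin":0,"hand":0},{"x":0,"y":0,"z":-0.012,"spin":0,"hand":0},{"x":0,"y":0,"z":-0.012,"spin":0,"hand":0}])

```text
clock: 18.73
tool_pos: [0.568, 0.0466, 0.0616]
tcp_rot: [3.142, 0.001, 2.964]
force: [5.6, -1.1, 2.3]
grip_width: 0.0591
gripper_force: 30.0
```

```bash
python3 f.py
```

```text
z [0.568  0.0466 0.0617] t 19.0333 F [ 6.08 -0.78  1.57] [0.41 0.27 0.34] T [-0.067 -0.978 -0.013] [0.029 0.033 0.016]
```

Light force and moving freely. Continuing down.

Request:
arm_command(rows=[{"x":0,"y":0,"z":-0.005,"spin":0,"hand":0},{"x":0,"y":0,"z":-0.01,"spin":0,"hand":0},{"x":0,"y":0,"z":-0.012,"spin":0,"hand":0},{"x":0,"y":0,"z":-0.012,"spin":0,"hand":0}])

```text
clock: 19.37
tool_pos: [0.5681, 0.0466, 0.0587]
tcp_rot: [-3.142, 0.002, 2.964]
force: [5.9, -1.4, 1.7]
grip_width: 0.0596
gripper_force: 30.0
```

```bash
python3 f.py
```

```text
z [0.5681 0.0465 0.0588] t 19.6667 F [ 6.02 -0.99  1.98] [0.39 0.24 0.28] T [-0.117 -1.042  0.016] [0.023 0.028 0.02 ]
```

Request:
arm_command(rows=[{"x":0,"y":0,"z":-0.004,"spin":0,"hand":0},{"x":0,"y":0,"z":-0.006,"spin":0,"hand":0},{"x":0,"y":0,"z":-0.006,"spin":0,"hand":0}])

```text
clock: 19.92
tool_pos: [0.5682, 0.0465, 0.0572]
tcp_rot: [-3.142, 0.002, 2.964]
force: [6.0, -2.1, 2.0]
grip_width: 0.0592
gripper_force: 30.0
```

```bash
python3 f.py
```

```text
z [0.5682 0.0465 0.0573] t 20.2167 F [ 6.76 -0.94  1.98] [0.42 0.44 0.23] T [-0.143 -1.051  0.024] [0.026 0.04  0.014]
```

Request:
arm_command(rows=[{"x":0,"y":0,"z":-0.004,"spin":0,"hand":0},{"x":0,"y":0,"z":-0.006,"spin":0,"hand":0},{"x":0,"y":0,"z":-0.006,"spin":0,"hand":0}])

```text
clock: 20.47
tool_pos: [0.5682, 0.0465, 0.0557]
tcp_rot: [-3.142, 0.002, 2.964]
force: [6.2, -1.8, 1.6]
grip_width: 0.0594
gripper_force: 30.0
```

```bash
python3 f.py
python3 - <<'E'
from h import *
im=camera("scene");cv2.imwrite("pics/s7.png",im)
cv2.imwrite("pics/c7.png",cv2.resize(im[215:310,225:320],None,fx=6,fy=6,interpolation=3))
E
```

```text
z [0.5682 0.0465 0.0558] t 20.7667 F [ 6.86 -0.92  1.82] [0.49 0.49 0.37] T [-0.14  -1.07   0.009] [0.028 0.039 0.04 ]
```

View pics/c7.png

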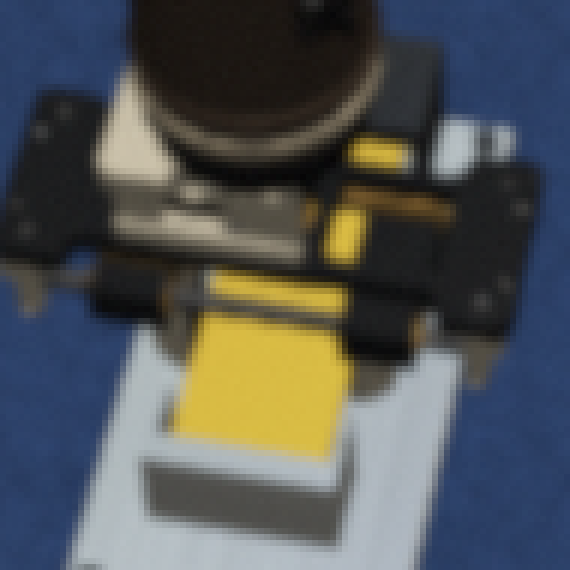

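The sheet's far end is now inside the end stop, with the white stop top visible beyond its edge at about (258–280, 287–291). The bracket end is hidden under the lips. I'll lower until it's flat, then release.

Request:
arm_command(rows=[{"x":0,"y":0,"z":-0.004,"spin":0,"hand":0},{"x":0,"y":0,"z":-0.004,"spin":0,"hand":0}])

```text
clock: 20.98
tool_pos: [0.5682, 0.0465, 0.0554]
tcp_rot: [3.141, 0.002, 2.964]
force: [4.4, -2.1, 9.5]
grip_width: 0.0594
gripper_force: 30.0
```

```bash
python3 f.py
```

```text
z [0.5682 0.0465 0.0554] t 21.2833 F [ 3.64 -0.91  9.25] [0.39 0.22 0.26] T [-0.276 -0.547  0.04 ] [0.022 0.025 0.041]
```

Request:
arm_command(rows=[{"x":0,"y":0,"z":-0.003,"spin":0,"hand":0},{"x":0,"y":0,"z":-0.003,"spin":0,"hand":0}])

```text
clock: 21.45
tool_pos: [0.5682, 0.0466, 0.0553]
tcp_rot: [3.141, 0.002, 2.964]
force: [0.4, -2.7, 18.7]
grip_width: 0.0594
gripper_force: 30.0
```

```bash
python3 f.py
```

```text
z [0.5682 0.0466 0.0553] t 21.75 F [ 0.39 -1.36 18.82] [0.36 0.63 0.57] T [-0.393  0.082  0.046] [0.022 0.031 0.043]
```

The sheet is flat: hard stop at z = 55.3 mm, so h = 54.8 mm. Unloading, releasing and rising.

Request:
arm_command(rows=[{"x":0,"y":0,"z":0.005,"spin":0,"hand":0},{"x":0,"y":0,"z":0.005,"spin":0,"hand":1},{"x":0,"y":0,"z":0.005,"spin":0,"hand":1},{"x":0,"y":0,"z":0.005,"spin":0,"hand":1},{"x":0,"y":0,"z":0.005,"spin":0,"hand":1}])

```text
clock: 22.17
tool_pos: [0.5662, 0.0471, 0.0544]
tcp_rot: [-3.141, -0.002, 2.965]
force: [0.2, -0.5, 0.5]
grip_width: 0.0814
gripper_force: 0.0
```

Request:
arm_command(rows=[{"x":0,"y":0,"z":0,"spin":0,"hand":1},{"x":0,"y":0,"z":0,"spin":0,"hand":1},{"x":0,"y":0,"z":0.1,"spin":0,"hand":1},{"x":0,"y":0,"z":0.25,"spin":0,"hand":1},{"x":0,"y":0,"z":0.4,"spin":0,"hand":1}])

```text
clock: 22.58
tool_pos: [0.5662, 0.0465, 0.1552]
tcp_rot: [-3.14, -0.003, 2.964]
force: [0.9, 0.3, -0.5]
grip_width: 0.092
gripper_force: 0.0
```

Request:
arm_command(rows=[{"x":-0.38,"y":0.7,"z":0,"spin":0.01,"hand":1},{"x":-0.38,"y":0.7,"z":0,"spin":0.019,"hand":1},{"x":-0.38,"y":0.7,"z":0,"spin":0.019,"hand":1},{"x":-0.38,"y":0.7,"z":0,"spin":0.019,"hand":1},{"x":-0.38,"y":0.7,"z":0,"spin":0.019,"hand":1}])

```text
clock: 23.0
tool_pos: [0.4702, 0.2247, 0.1549]
tcp_rot: [3.141, -0.001, 3.026]
force: [1.0, 0.9, -0.1]
grip_width: 0.0918
gripper_force: 0.0
```

Run:
```python
from h import *
s=sense();print(s["clock"],s["tool_pos"],s["tcp_rot"],s["grip_width"])
Y=((20,120,80),(35,255,255));GR=((45,70,30),(90,255,255)); W=((0,0,150),(180,60,255))
h=.0548;a=np.radians(-10.15);ux=np.array([np.cos(a),np.sin(a)]);uy=np.array([-ux[1],ux[0]])
for n,b,b2 in(("scene",(235,215,310,310),(358,200,405,285)),("top",(305,165,380,275),(230,210,280,280))):
    im=camera(n);cv2.imwrite(f"pics/{n}8.png",im)
    try:
        r=region(n,im,b,*Y,h+.005);print(n,"sheet",r)
    except Exception as e: print(n,e)
    try: print(n,"board",region(n,im,b2,*GR,.037),region(n,im,b2,*W,.049))
    except Exception as e: print(n,e)
```

```text
23.0 [0.47016586 0.22469117 0.15493111] [ 3.14074293e+00 -1.09847107e-03  3.02586650e+00] 0.0918075615433564
scene sheet (array([542.4,  48. ]), array([ 62. , 154.5]), -10.09)
scene board (array([475.8, 306.7]), array([ 60.2, 143.3]), -6.85) (array([466.3, 308.1]), array([29.4, 40.1]), -4.84)
top sheet (array([542.5,  52.9]), array([ 58.8, 160.5]), -10.77)
top max() iterable argument is empty
```

The sheet measures as seated. In the top view it spans 160 mm and is centred on the module to within 1 mm. Now for the board.

Request:
arm_command(rows=[{"x":0.01,"y":0.34,"z":0,"spin":0,"hand":1},{"x":0.01,"y":0.34,"z":0,"spin":0,"hand":1},{"x":0.01,"y":0.34,"z":0,"spin":0,"hand":1},{"x":0.01,"y":0.34,"z":0,"spin":0,"hand":1},{"x":0.01,"y":0.34,"z":0,"spin":0,"hand":1}])

```text
clock: 23.52
tool_pos: [0.475, 0.3058, 0.1547]
tcp_rot: [-3.14, -0.0, 3.024]
force: [-0.5, -0.6, -0.1]
grip_width: 0.0914
gripper_force: 0.0
```

Request:
arm_command(rows=[{"x":0,"y":0,"z":0,"spin":0,"hand":1},{"x":0,"y":0,"z":0,"spin":0,"hand":1}])

```text
clock: 23.68
tool_pos: [0.4753, 0.305, 0.1551]
tcp_rot: [-3.141, -0.0, 3.021]
force: [-0.5, 0.1, -0.2]
grip_width: 0.0918
gripper_force: 0.0
```

Request:
arm_command(rows=[{"x":-0.011,"y":0.014,"z":-0.1,"spin":0,"hand":1},{"x":-0.011,"y":0.014,"z":-0.2,"spin":0,"hand":1},{"x":-0.011,"y":0.014,"z":-0.28,"spin":0,"hand":1},{"x":-0.011,"y":0.014,"z":-0.3,"spin":0,"hand":1},{"x":-0.011,"y":0.014,"z":-0.3,"spin":0,"hand":1}])

```text
clock: 24.1
tool_pos: [0.4716, 0.3087, 0.079]
tcp_rot: [-3.139, -0.002, 3.022]
force: [0.7, -0.3, 0.7]
grip_width: 0.0916
gripper_force: 0.0
```

Request:
arm_command(rows=[{"x":0,"y":0,"z":-0.03,"spin":0,"hand":1},{"x":0,"y":0,"z":-0.06,"spin":0,"hand":1},{"x":0,"y":0,"z":-0.09,"spin":0,"hand":1},{"x":0,"y":0,"z":-0.09,"spin":0,"hand":1}])

```text
clock: 24.43
tool_pos: [0.4716, 0.3101, 0.0566]
tcp_rot: [-3.141, -0.001, 3.024]
force: [0.3, -0.1, -0.7]
grip_width: 0.0919
gripper_force: 0.0
```

Request:
arm_command(rows=[{"x":0.004,"y":-0.006,"z":0,"spin":0,"hand":1},{"x":0.004,"y":-0.006,"z":0,"spin":0,"hand":0},{"x":0.004,"y":-0.006,"z":0,"spin":0,"hand":0},{"x":0.004,"y":-0.006,"z":0,"spin":0,"hand":0},{"x":0.004,"y":-0.006,"z":0,"spin":0,"hand":0}])

```text
clock: 24.85
tool_pos: [0.4732, 0.3089, 0.0577]
tcp_rot: [3.141, 0.0, 3.024]
force: [0.4, -1.0, -0.9]
grip_width: 0.0698
gripper_force: 0.0
```

Request:
arm_command(rows=[{"x":0,"y":0,"z":0,"spin":0,"hand":0},{"x":0,"y":0,"z":0,"spin":0,"hand":0},{"x":0,"y":0,"z":0,"spin":0,"hand":0},{"x":0,"y":0,"z":0,"spin":0,"hand":0},{"x":0,"y":0,"z":0,"spin":0,"hand":0}])

```text
clock: 25.27
tool_pos: [0.4731, 0.3088, 0.0575]
tcp_rot: [3.142, 0.0, 3.024]
force: [-0.3, 0.7, 0.4]
grip_width: 0.0365
gripper_force: 0.0
```

Request:
arm_command(rows=[{"x":0,"y":0,"z":0,"spin":0,"hand":0},{"x":0,"y":0,"z":0,"spin":0,"hand":0},{"x":0,"y":0,"z":0,"spin":0,"hand":0},{"x":0,"y":0,"z":0,"spin":0,"hand":0}])

```text
clock: 25.6
tool_pos: [0.4731, 0.3088, 0.0575]
tcp_rot: [3.142, 0.0, 3.024]
force: [-0.3, -0.2, -0.1]
grip_width: 0.0297
gripper_force: 30.0
```

Request:
arm_command(rows=[{"x":0,"y":0,"z":0.2,"spin":0,"hand":0},{"x":0,"y":0,"z":0.36,"spin":0,"hand":0},{"x":0,"y":0,"z":0.4,"spin":0,"hand":0},{"x":0,"y":0,"z":0.4,"spin":0,"hand":0},{"x":0,"y":0,"z":0.4,"spin":0,"hand":0}])

```text
clock: 26.02
tool_pos: [0.4733, 0.3091, 0.1581]
tcp_rot: [3.14, 0.001, 3.024]
force: [-0.5, 0.1, -2.5]
grip_width: 0.0296
gripper_force: 30.0
```

Run:
```python
from h import *
s=sense();print(s["clock"],s["tool_pos"],s["tcp_rot"],s["force"],s["wrist_torque"])
im=camera("scene");cv2.imwrite("pics/s9.png",im)
t=s["tool_pos"];y=s["tcp_rot"][2];v=-np.array([np.cos(y),np.sin(y)])
zc=t[2]-.0255+.017;print("pred conn px",proj("scene",[*(t[:2]+v*.058+[.002,-.0017]),zc]))
u,w=proj("scene",[*(t[:2]+v*.058),zc])[0].astype(int)
W=((0,0,150),(180,60,255))
r=region("scene",im,(u-20,w-12,u+20,w+14),*W,zc);print(r,"exp",(t[:2]+v*.058)*1e3+[2,-1.7])
```

```text
26.0167 [0.4732528  0.30914933 0.15806749] [3.14006227e+00 8.66647198e-04 3.02425350e+00] [-0.48092366  0.11589769 -2.47724303] [ 0.04186607  0.05820123 -0.01982121]
pred conn px [[386.75254627 235.03741726]]
(array([530.6, 300.2]), array([14.2, 49. ]), 83.69) exp [532.8539714  300.65926973]
```

Request:
arm_command(rows=[{"x":0.157,"y":-0.52,"z":0,"spin":-0.01,"hand":0},{"x":0.157,"y":-0.52,"z":0,"spin":-0.019,"hand":0},{"x":0.157,"y":-0.52,"z":0,"spin":-0.019,"hand":0},{"x":0.157,"y":-0.52,"z":0,"spin":-0.019,"hand":0},{"x":0.157,"y":-0.52,"z":0,"spin":-0.019,"hand":0}])

```text
clock: 26.48
tool_pos: [0.5126, 0.1734, 0.1562]
tcp_rot: [-3.138, -0.001, 2.957]
force: [0.3, 0.6, -2.2]
grip_width: 0.0296
gripper_force: 30.0
```

Request:
arm_command(rows=[{"x":0.156,"y":-0.515,"z":0,"spin":0,"hand":0},{"x":0.156,"y":-0.515,"z":0,"spin":0,"hand":0},{"x":0.156,"y":-0.515,"z":0,"spin":0,"hand":0},{"x":0.156,"y":-0.515,"z":0,"spin":0,"hand":0},{"x":0.156,"y":-0.515,"z":0,"spin":0,"hand":0}])

```text
clock: 26.9
tool_pos: [0.5513, 0.0458, 0.1564]
tcp_rot: [-3.139, -0.001, 2.958]
force: [-0.0, 0.9, -2.6]
grip_width: 0.0299
gripper_force: 30.0
```

Request:
arm_command(rows=[{"x":0,"y":0,"z":0,"spin":0,"hand":0},{"x":0,"y":0,"z":0,"spin":0,"hand":0},{"x":0,"y":0,"z":0,"spin":0,"hand":0}])

```text
clock: 27.15
tool_pos: [0.5507, 0.052, 0.1567]
tcp_rot: [3.141, -0.002, 2.967]
force: [-0.8, 0.1, -1.3]
grip_width: 0.0297
gripper_force: 30.0
```

Run:
```python
from h import *
a=np.radians(-10.15);ux=np.array([np.cos(a),np.sin(a)]);uy=np.array([-ux[1],ux[0]])
for _ in range(2):
    s=sense();im=camera("scene");t=s["tool_pos"];y=s["tcp_rot"][2];v=-np.array([np.cos(y),np.sin(y)]);zc=t[2]-.0255+.017
    u,w=proj("scene",[*(t[:2]+v*.058),zc])[0].astype(int)
    r=region("scene",im,(u-16,w-9,u+20,w+10),(0,0,165),(180,40,255),zc);p=np.array(r[0])/1e3-[.5464,.0486]
    M=np.array([.5445,.0504]);print(t,s["tcp_rot"][2],r,"conn mod",p@ux*1e3,p@uy*1e3,"tcp mod",(t[:2]-M)@ux*1e3,(t[:2]-M)@uy*1e3)
cv2.imwrite("pics/s10.png",im)
```

```text
[0.55068522 0.05201743 0.15674551] 2.9668189805136502 (array([607.8,  40.7]), array([11.9, 47.2]), 79.54) conn mod 61.83125962579362 3.0439009654891835 tcp mod 5.8033815528236365 2.6821162664471654
[0.55081945 0.05189417 0.15694263] 2.9668984587920617 (array([607.9,  40.8]), array([11.8, 47.2]), 79.97) conn mod 61.91207202264128 3.1599585223983793 tcp mod 5.957239129123917 2.5844326773857844
```

Request:
arm_command(rows=[{"x":0.009,"y":-0.011,"z":-0.1,"spin":-0.001,"hand":0},{"x":0.009,"y":-0.011,"z":-0.16,"spin":-0.001,"hand":0},{"x":0.009,"y":-0.011,"z":-0.16,"spin":-0.001,"hand":0},{"x":0.009,"y":-0.011,"z":-0.16,"spin":-0.001,"hand":0},{"x":0.009,"y":-0.011,"z":-0.16,"spin":-0.001,"hand":0}])

```text
clock: 27.67
tool_pos: [0.554, 0.0477, 0.1182]
tcp_rot: [3.141, 0.001, 2.962]
force: [-0.6, -0.4, -2.0]
grip_width: 0.0298
gripper_force: 30.0
```

```bash
cat > m.py <<'E'
from f import *
a=np.radians(-10.15);ux=np.array([np.cos(a),np.sin(a)]);uy=np.array([-ux[1],ux[0]])
s=sense();im=camera("scene");cv2.imwrite("pics/sm.png",im);t=s["tool_pos"];y=s["tcp_rot"][2];v=-np.array([np.cos(y),np.sin(y)]);zc=t[2]-.0255+.017
u,w=proj("scene",[*(t[:2]+v*.058),zc])[0].astype(int)
r=region("scene",im,(u-16,w-9,u+20,w+10),(0,0,165),(180,40,255),zc);p=np.array(r[0])/1e3-[.5464,.0486]
M=np.array([.5445,.0504]);print(t,y,r[1:],"conn mod",p@ux*1e3,p@uy*1e3,"tcp mod",(t[:2]-M)@ux*1e3,(t[:2]-M)@uy*1e3)
E
python3 m.py
```

```text
z [0.5539 0.0474 0.118 ] t 27.9667 F [-0.22  0.1  -2.23] [0.36 0.25 0.31] T [-0.004 -0.018 -0.005] [0.038 0.025 0.033]
[0.55389359 0.04744009 0.11804308] 2.9611940999907875 (array([11.9, 47.1]), 79.34) conn mod 65.51413521671414 -1.071488126905594 tcp mod 9.768190900247108 -1.2581975478547505
```

Request:
arm_command(rows=[{"x":-0.002,"y":0.007,"z":-0.03,"spin":0.001,"hand":0},{"x":-0.002,"y":0.007,"z":-0.05,"spin":0.001,"hand":0},{"x":-0.002,"y":0.007,"z":-0.07,"spin":0.001,"hand":0},{"x":-0.002,"y":0.007,"z":-0.07,"spin":0.001,"hand":0},{"x":-0.002,"y":0.007,"z":-0.07,"spin":0.001,"hand":0}])

```text
clock: 28.43
tool_pos: [0.5527, 0.0489, 0.0994]
tcp_rot: [-3.141, -0.001, 2.964]
force: [0.1, 0.7, -2.3]
grip_width: 0.0301
gripper_force: 30.0
```

```bash
python3 m.py
```

```text
z [0.5532 0.049  0.1002] t 28.7333 F [ 0.33 -0.44 -1.66] [0.45 0.37 0.42] T [ 0.027  0.011 -0.012] [0.027 0.038 0.01 ]
[0.55323676 0.0490041  0.10017416] 2.9641647838835437 (array([11.9, 47.7]), 79.6) conn mod 64.82081144867739 0.5314161599048862 tcp mod 8.84601658164364 0.16558800188204367
```

Aligned: connector at x 64.8 and y 0.5, against a target of 65 and 0. Lowering gently.

Request:
arm_command(rows=[{"x":0,"y":0,"z":-0.02,"spin":0,"hand":0},{"x":0,"y":0,"z":-0.035,"spin":0,"hand":0},{"x":0,"y":0,"z":-0.045,"spin":0,"hand":0},{"x":0,"y":0,"z":-0.045,"spin":0,"hand":0}])

```text
clock: 29.12
tool_pos: [0.5526, 0.0491, 0.0879]
tcp_rot: [-3.141, -0.001, 2.964]
force: [-0.9, 0.4, -1.6]
grip_width: 0.0298
gripper_force: 30.0
```

```bash
python3 m.py
```

```text
z [0.5532 0.0491 0.0889] t 29.4167 F [ 0.34  0.26 -1.77] [0.59 0.6  0.33] T [ 0.006  0.006 -0.007] [0.017 0.024 0.027]
[0.55322706 0.04905792 0.08886885] 2.9642393051205924 (array([11.8, 47.5]), 79.46) conn mod 64.62394149492053 0.49617099984337043 tcp mod 8.826985881340061 0.21685219052566296
```

Request:
arm_command(rows=[{"x":0,"y":0,"z":-0.004,"spin":0,"hand":0},{"x":0,"y":0,"z":-0.008,"spin":0,"hand":0},{"x":0,"y":0,"z":-0.008,"spin":0,"hand":0}])

```text
clock: 29.72
tool_pos: [0.5532, 0.0491, 0.0869]
tcp_rot: [3.141, 0.0, 2.964]
force: [-0.7, -0.1, 1.1]
grip_width: 0.0296
gripper_force: 30.0
```

```bash
python3 m.py
```

```text
z [0.5532 0.0491 0.0869] t 30.0167 F [-0.75  0.26  2.21] [0.62 0.41 0.76] T [-0.     0.214  0.015] [0.033 0.03  0.03 ]
[0.55320792 0.04909295 0.08689838] 2.9642627725231723 (array([12.1, 48. ]), 79.54) conn mod 64.64156407495128 0.3977360229649252 tcp mod 8.80197150404675 0.24796348551719705
```

Contact came within 0.5 mm of the expected height (86.4 mm). One small press to confirm it's flat, then release.

Request:
arm_command(rows=[{"x":0,"y":0,"z":-0.003,"spin":0,"hand":0},{"x":0,"y":0,"z":-0.003,"spin":0,"hand":0}])

```text
clock: 30.23
tool_pos: [0.5532, 0.0491, 0.0868]
tcp_rot: [3.141, 0.0, 2.964]
force: [-4.5, 0.3, 14.3]
grip_width: 0.0297
gripper_force: 30.0
```

```bash
python3 m.py
```

```text
z [0.5532 0.0491 0.0868] t 30.5333 F [-4.19 -0.22 14.02] [0.45 0.36 0.54] T [-0.165  0.965 -0.007] [0.042 0.018 0.032]
[0.5532364  0.04909923 0.08684726] 2.9641649252311333 (array([12.1, 47.8]), 79.83) conn mod 64.54312909807285 0.380113442934169 tcp mod 8.828901944805137 0.2591668888270939
```

Solid and roughly central support, so it's flat. Unloading, opening and withdrawing.

Request:
arm_command(rows=[{"x":0,"y":0,"z":0.003,"spin":0,"hand":0},{"x":0,"y":0,"z":0.003,"spin":0,"hand":0},{"x":0,"y":0,"z":0.003,"spin":0,"hand":0.6},{"x":0,"y":0,"z":0.003,"spin":0,"hand":0.6},{"x":0,"y":0,"z":0.003,"spin":0,"hand":0.6}])

```text
clock: 31.0
tool_pos: [0.5531, 0.049, 0.0866]
tcp_rot: [-3.141, -0.0, 2.964]
force: [-0.0, 0.6, -0.4]
grip_width: 0.0448
gripper_force: 0.0
```

Request:
arm_command(rows=[{"x":0,"y":0,"z":0,"spin":0,"hand":0.6},{"x":0,"y":0,"z":0.05,"spin":0,"hand":0.6},{"x":0,"y":0,"z":0.2,"spin":0,"hand":0.6},{"x":0,"y":0,"z":0.35,"spin":0,"hand":0.6},{"x":0,"y":0,"z":0.5,"spin":0,"hand":0.6}])

```text
clock: 31.42
tool_pos: [0.5526, 0.0487, 0.2128]
tcp_rot: [-3.141, -0.001, 2.964]
force: [0.5, 0.5, 0.0]
grip_width: 0.0554
gripper_force: 0.0
```

Request:
arm_command(rows=[{"x":-0.4,"y":0.5,"z":0.2,"spin":0,"hand":0.6},{"x":-0.4,"y":0.5,"z":0.2,"spin":0,"hand":0.6},{"x":-0.4,"y":0.5,"z":0.2,"spin":0,"hand":0.6},{"x":-0.4,"y":0.5,"z":0.2,"spin":0,"hand":0.6},{"x":-0.4,"y":0.5,"z":0.2,"spin":0,"hand":0.6}])

```text
clock: 31.83
tool_pos: [0.4493, 0.1813, 0.2631]
tcp_rot: [3.138, -0.002, 2.974]
force: [0.9, -0.4, -0.1]
grip_width: 0.055
gripper_force: 0.0
```

Request:
arm_command(rows=[{"x":-0.2,"y":0.6,"z":0,"spin":0,"hand":0.6},{"x":-0.2,"y":0.6,"z":0,"spin":0,"hand":0.6},{"x":-0.2,"y":0.6,"z":0,"spin":0,"hand":0.6},{"x":-0.2,"y":0.6,"z":0,"spin":0,"hand":0.6},{"x":-0.2,"y":0.6,"z":0,"spin":0,"hand":0.6}])

```text
clock: 32.25
tool_pos: [0.3995, 0.3315, 0.2612]
tcp_rot: [3.14, -0.002, 2.974]
force: [-0.1, 1.0, -1.2]
grip_width: 0.0551
gripper_force: 0.0
```

Run:
```python
from h import *
s=sense();print(s["clock"],s["tool_pos"],s["force"],s["grip_width"])
h=.0555;a=np.radians(-10.15);ux=np.array([np.cos(a),np.sin(a)]);uy=np.array([-ux[1],ux[0]])
Mn={"scene":[.5464,.0486],"top":[.5425,.0522]}
for n,b in(("scene",(235,215,310,310)),("top",(315,165,372,262))):
    im=camera(n);cv2.imwrite(f"pics/{n}11.png",im)
    u,w=proj(n,[.5445+.0638,.0504-.0114,h+.022])[0].astype(int)
    for nm,bb,lo,hi,z in(("board",b,(45,70,30),(90,255,255),h+.010),("conn",(u-14,w-9,u+16,w+10),(0,0,165),(180,40,255),h+.022)):
        try:
            r=region(n,im,bb,lo,hi,z);p=np.array(r[0])/1e3-Mn[n];print(n,nm,"mod",(p@ux*1e3).round(1),(p@uy*1e3).round(1),r[1],r[2])
        except Exception as e:print(n,nm,e)
```

```text
32.25 [0.39949308 0.33147709 0.26117741] [-0.09475342  0.95459052 -1.15290513] 0.05509755732836444
scene board mod 6.5 -0.7 [ 60.1 138.6] -9.96
scene conn mod 64.0 0.2 [12.2 48. ] 79.83
top board mod -2.5 0.5 [ 56.  123.2] -10.96
top conn mod 67.7 -0.8 [54.8 85.9] 88.43
```

```bash
python3 -c "
from rig import *
print(job_done())"
```

```text
the job is handed in; nothing more can be done
None
```

I handed the job in at about 32 s. The yellow sheet is under the lips and inside the end stop. The green board lies flat on it, about 1 mm from its target by camera, with its connector at the end stop. The hardest press on the module was about 19 N. I didn't re-check the other bench items by camera.

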